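# Third hand: press the jam rack's front lip home

## Robot

A 6-joint arm with a two-finger parallel gripper is mounted at the origin on a cart in front of the work surface, level with it; the furniture and walls round the work are solid. World frame = base frame: x ahead of the robot, y to its left, z up, the work surface at z = 0. Lengths are in m, angles in rad, forces in N, time in s.
With the tool pointing down it reaches from about 0.275 to 0.75 m from the base axis. Payload 10.2 kg.
Tool frame: the origin (TCP) lies midway between the tips of the shut fingers; the grasp point (between the pads) lies tcp_to_grasp behind it (tcp_to_grasp is the distance from the TCP to the grasp point, in m); z points along the fingers, y is the line along which they close (so a half turn about z gives the same grasp; the last joint's range is limited). The gripper opens to 85 mm and grips with 20 to 120 N. Pads are 22 mm wide; open, the fingers measure 114 mm over their backs; the gripper's body (76 mm by 85 mm) begins 54 mm behind the grasp point. The pads swing forward as they close: fully open they stand 13 mm farther back than shut.
Start: joints at [1.11, 0.313, 1.498, -0, 1.331, -0.223], TCP at [0.124, 0.51, 0.231] pointing down, gripper open.
Joint ranges: [-2.94, 2.94], [-0.97, 2.17], [0.19, 2.56], [-1.23, 4.37], [0.02, 3.11], [-2.88, 2.88]. Speed limits (rad/s): [2.39, 2.39, 3.01, 3.14, 3.14, 3.14].

## Interface

Orientations are given as a 3x3 rotation matrix whose columns are the frame's x, y, z axes.
In Python, from plant import * gives the robot as it stands.
- The arm moves only by the tool step_arm, never from a script. Its argument "deltas" is a list of rows, each an object with "travel": the shift along the tool's x, y, z in units of 50 mm (1.0 is 50 mm), a list of three; "dr": the turn, a rotation vector about the tool's x, y, z in units of 5 degrees (1.0 is 5 degrees), a list of three; "hand": the finger opening in mm, from 0 to 85.4. A call has 1 to 5 rows; each row shifts and turns the commanded pose from where the row before left it, along the tool's axes as they then stand; what a row does not reach is not made up. A row lasts 1/10 s, in which the tool goes at most 50 mm and 8.59 degrees, less where a joint would pass 70% of its speed; a pose out of reach is approached as far as the arm can. A call is refused whole if a number of a shift passes 1 or a number of a turn 1, either way. A call with a gripper value outside its range is refused whole. The fingers move at their own pace and stop on an object; "squeeze" is the grip in N (left out, the last holds). Time passes only in rows, so rows that do not move let the fingers close. It gives the time, the measured TCP pose, the force, the opening and the grip force at its end, in the units of the state.
- read_state(): the state, without advancing time (a new reading comes with each control period).
- capture(name): name is "scene" or "top"; returns (picture, depth): 480x640x3 uint8, blue, green, red; 480x640 float32, m along the optical axis (not along the pixel's ray), 0 where there is no reading.
- get_calibration(name): a dict with "fovy" (degrees; the focal length in pixels is half the picture's height over the tangent of half this angle, whatever the lens; pixels are square), "cx", "cy" (the principal point, pixels), "T" (4x4, takes a point from camera to world coordinates). Camera axes: x right, y down, z forward; pixel columns grow to the right and rows downward; lengths in m; the calibration is good to about 2 mm. A picture is of the moment at which its call begins. get_calibration takes no time and is no camera call.
- finish_job(): hands the job in; it is judged then, once.
The state is a dict: "clock": time; "joint_pos": joint angles; "qd": joint speeds; "tau": joint torques, N m; "ee_pos": TCP position; "ee_rot": TCP orientation; "ft_force": force on the tool from outside, world axes, zero at the start; "ft_torque": the same for the moment, N m; "width": finger opening in m; "finger_force": force on a finger pad.
Only numpy, scipy, OpenCV 4.12 (cv2) and the standard library are available. Lean on these libraries where they do the work, as an engineer would, in place of code of your own. Each camera call takes 0.05 s, during which the arm holds its last target. There are 200 camera calls.

## Task

The front lip of the jam rack has come off: pick up the loose wooden lip, stand it upright on the rack's two small steel brackets, between the side cheeks, and push it back until it lies flush along its whole length against the front edge of the tray. Press it there with a steady 12 newtons or so, without ramming it, as a third hand for the colleague who will drive the screws up through the brackets, and finish while still holding it pressed: do not let go. Leave the two jam cups and the screwdriver where they are.

Things in the scene. Friction and masses are not known exactly. Their poses are not given: they have to be found in the camera images.
- jam_rack: Jam rack of light wood, 140 deep (x) x 236 wide (y) x 133 mm high, fixed firmly; place and yaw vary. Origin: centre of its footprint on the worktop; x from its open front (facing the robot) to its back board, y left, z up. Side cheeks 14 mm thick, inner faces at y = +-104 mm, front ends at x = -70 mm, 96 mm high in front, 133 mm at the back; back board at x = 59 mm, 124 mm high.
- brackets: Two steel angle brackets of the rack, 26 mm wide, at y = +-70 mm: narrow ledges that stick out ahead of the tray edge from x = -40 to x = -70 mm, tops 40 mm above the worktop. The lip stands on them; they are smooth, but bear down only lightly: friction on them takes a part of a sideways push. Origin and axes as the rack's.
- tray_edge: Front edge of the rack's tray: fixed wooden rail 18 thick x 208 long x 22 mm high, 40 to 62 mm above the worktop. Origin: centre of its underside, 9 mm behind its front face; axes as the rack's. The lip's back is pressed on its upright front face (x = -40 mm in the rack). Rigid: once touched, the force rises steeply, within about 1 mm, so creep and watch the force.
- tray_floor (a point): Point on the tray floor in the middle of its front, 62 mm above the worktop; axes as the rack's. From here the floor rises 10 degrees to the back. Two thin dividers, 20 mm high, stand on it at y = +-35 mm from 20 mm behind this point: between them there is room for a finger behind the lip.
- lip_seat (a point): Point on the rack, axes as the rack's (x to the back): where the centre of the lip's underside is when it stands on the brackets against the tray edge, midway between the cheeks; 40 mm above the worktop, 50 mm ahead of the rack's origin.
- front_lip: Loose lip: light wood batten, 20 thick (x) x 196 long (y) x 56 mm high (z), 0.1 to 0.2 kg, upright on the worktop left of the rack. Origin: centre of its underside; front and back alike. Grip it at mid-length across the thickness, fingertips at most 25 mm below its top (seated, it stands 34 mm above the tray floor). 6 mm of play at each end between the cheeks.
- cup_red: Bystander: gold jam portion cup with red lid, 64 x 58 x 27 mm, on the worktop to the right of the rack. Origin: centre of its underside.
- cup_violet: Bystander: gold jam portion cup with violet lid, 64 x 58 x 27 mm, near the red one. Origin: centre of its underside.
- screwdriver: Bystander: the colleague's screwdriver with red handle, 170 mm long, lying on the worktop to the left of the lip; x axis from handle to tip.

How it is judged:
By the outcome, as a careful person would: the job done as asked, in the order asked, and still so for the second after the job is handed in, while the arm keeps its last pose, push and grip.
It also fails if it takes over 48 s, if anything falls off the work surface, if the arm or the gripper's body presses on something with over 40 N, if the wrist force passes 120 N, or if a joint passes its speed limit or range.

## Working session

There is one attempt and no reset: what is moved stays moved. The work goes in short steps, Python scripts to look and compute and a tool call to move; the robot and the scene stay as the last step left them, time stands still between calls to the robot, and variables do not carry over. Pictures are saved under pics/ and viewed, at most 10 in all, crops included, and the job is handed in when it is done.

Besides the shell and the picture viewer there is one more tool, called after "Emit:" in YAML: its name, and indented under it one key for each argument. step_arm: Moves the arm, as the interface text tells. Its arguments: {"type":"object","properties":{"deltas":{"type":"array"},"squeeze":{"type":"number"}},"required":["deltas"]}

```bash
mkdir -p pics; ls; cat > h.py <<'E'
from plant import *
import numpy as np, cv2
def shot(n):
    im,d=capture(n); c=get_calibration(n); return im,d,c
def pts(d,c):
    f=240/np.tan(np.radians(c["fovy"])/2); v,u=np.mgrid[:480,:640]
    P=np.stack([(u-c["cx"])/f*d,(v-c["cy"])/f*d,d],-1)
    T=np.array(c["T"]); W=P@T[:3,:3].T+T[:3,3]; W[d==0]=np.nan
    return W
E
python3 - <<'E'
from h import *
for n in("scene","top"):
    im,d,c=shot(n); cv2.imwrite(f"pics/{n}0.png",im); np.savez(f"{n}0.npz",im=im,d=d,W=pts(d,c)); print(n,c)
s=read_state(); print(s); 
try: print(tcp_to_grasp)
except Exception as e: print(e)
E
```

```text
pics
scene {'fovy': 51.08342769418056, 'cx': 322.11492849843074, 'cy': 237.094596471092, 'T': array([[-0.87341632, -0.23529541,  0.42635666, -0.13159296],
       [-0.48676114,  0.44773106, -0.75006699,  1.08076597],
       [-0.0144058 , -0.86265461, -0.50558827,  0.76213824],
       [ 0.        ,  0.        ,  0.        ,  1.        ]])}
top {'fovy': 51.3239942012561, 'cx': 321.37252915206636, 'cy': 243.68763534071923, 'T': array([[-7.99297503e-04, -9.82961795e-01,  1.83808245e-01,
         1.99040577e-01],
       [-9.99898058e-01, -1.83477920e-03, -1.41600497e-02,
         7.84365589e-02],
       [ 1.42560354e-02, -1.83800825e-01, -9.82860123e-01,
         1.31225934e+00],
       [ 0.00000000e+00,  0.00000000e+00,  0.00000000e+00,
         1.00000000e+00]])}
{'clock': 0.1, 'joint_pos': array([ 1.10958925e+00,  3.13395911e-01,  1.49830814e+00, -9.02216119e-06,
        1.33096414e+00, -2.23383447e-01]), 'qd': array([ 0.0002567 , -0.00259152, -0.00296301, -0.00103968, -0.00182443,
       -0.00033926]), 'tau': array([ 2.85727598e-03, -4.12900221e+01, -2.60139674e+01, -2.17887559e-04,
        3.11904871e-03, -1.32242974e-05]), 'ee_pos': array([0.12359748, 0.5100366 , 0.23081128]), 'ee_rot': array([[-9.71853454e-01,  2.35585744e-01, -4.70796366e-04],
       [ 2.35586103e-01,  9.71853000e-01, -9.67058799e-04],
       [ 2.29719594e-04, -1.05075251e-03, -9.99999422e-01]]), 'ft_force': array([-0.17098029,  0.01632207, -0.969799  ]), 'ft_torque': array([0.02023132, 0.06280995, 0.01130786]), 'finger_force': 0.0, 'width': 0.08545392178923339}
0.0187
```

View pics/top0.png

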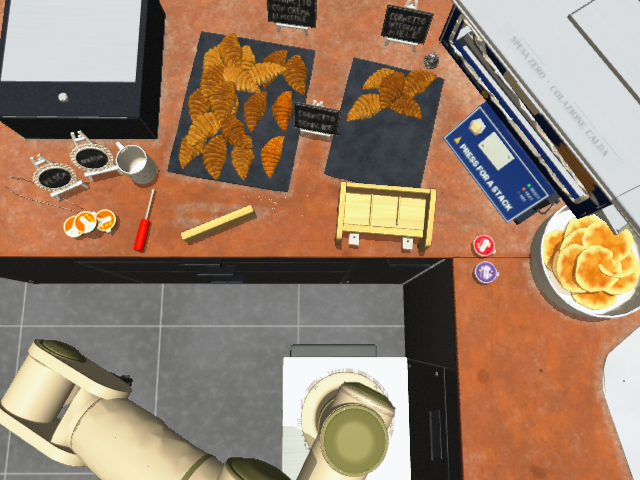

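View pics/scene0.png

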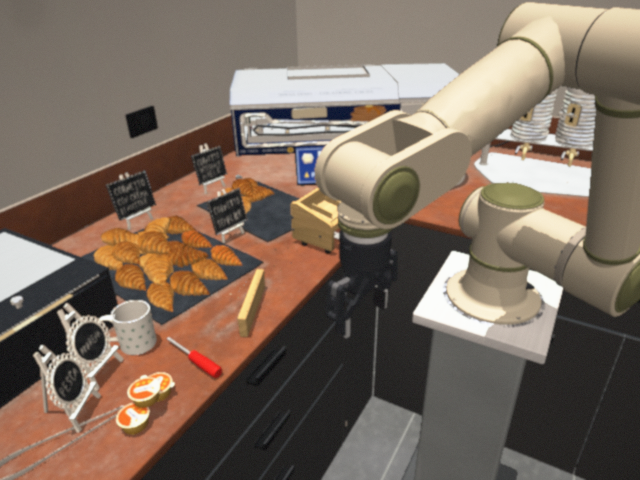

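The top view shows the lip from about (183,239) to (254,211). The rack is at (337–437, 180–250), with its brackets at (354,240) and (407,243). The cups are at (484,245) and (487,272), and the screwdriver is at (145,225).

```bash
cat > m.py <<'E'
from h import *
f=np.load("top0.npz"); im,W=f["im"],f["W"]; c=get_calibration("top")
F=240/np.tan(np.radians(c["fovy"])/2); T=np.array(c["T"])
def cast(p,z):
    p=np.atleast_2d(p).astype(float); r=np.c_[(p[:,0]-c["cx"])/F,(p[:,1]-c["cy"])/F,np.ones(len(p))]@T[:3,:3].T
    return T[:3,3]+r*((z-T[2,3])/r[:,2])[:,None]
hsv=cv2.cvtColor(im,cv2.COLOR_BGR2HSV)
wood=cv2.inRange(hsv,(18,40,130),(35,190,255))
def box(b):
    m=np.zeros_like(wood);x0,y0,x1,y1=b;m[y0:y1,x0:x1]=wood[y0:y1,x0:x1];return m
# lip: points on top
m=(box((170,195,270,255))>0); Z=W[...,2]
print("lip z pct",np.nanpercentile(Z[m],[5,50,95]),m.sum(), "table z",np.nanmedian(Z[255:256,170:270]),np.nanmedian(Z[205:215,290:320]))
t=m&(abs(Z-0.056)<.006); v,u=np.nonzero(t)
pc=cast(np.c_[u,v],0.056)[:,:2].astype(np.float32); r=cv2.minAreaRect(pc); print("lip top rect",r, "depth",np.nanmean(W[t],0), "n",t.sum())
b,_,vt=np.linalg.svd(pc-pc.mean(0),full_matrices=False); print("mean",pc.mean(0),"axis",vt[0],"ang",np.degrees(np.arctan2(vt[0,1],vt[0,0])))
# brackets
g=((hsv[...,1]<50)&(hsv[...,2]>140)).astype(np.uint8); g[:228]=0;g[256:]=0;g[:,:335]=0;g[:,440:]=0
n,l,st,ce=cv2.connectedComponentsWithStats(g)
for i in range(1,n):
    if st[i,4]>15: 
        k=l==i; print("br",st[i],ce[i],cast(ce[i],.04)[0],np.nanmedian(Z[k]))
        v,u=np.nonzero(k); print(cv2.minAreaRect(cast(np.c_[u,v],.04)[:,:2].astype(np.float32)))
# rack high points
m=(box((325,170,450,256))>0)
for lo,hi in((.117,.14),(.085,.14)):
    t=m&(Z>lo)&(Z<hi); P=W[t][:,:2].astype(np.float32); r=cv2.minAreaRect(P); print("rack",lo,t.sum(),r,cv2.boxPoints(r).round(3).tolist())
cv2.imwrite("pics/crop.png",np.hstack([cv2.resize(im[165:265,325:450],None,fx=6,fy=6,interpolation=cv2.INTER_CUBIC)]))
for v in range(180,256,4): print(v,[round(float(Z[v,u])*1000) for u in (385,386,340,341,342,343,432,433,434,435)])
E
python3 m.py
```

```text
lip z pct [0.05023924 0.05548319 0.0598019 ] 574 table z 1.8632272321905674e-05 0.000333381697354751
lip top rect ((0.4903845191001892, 0.3291402757167816), (0.019881637766957283, 0.19351865351200104), 23.06194305419922) depth [0.49037803 0.33022228 0.05562506] n 544
mean [0.49029574 0.3301411 ] axis [-0.3938335  0.9191818] ang 113.19324
br [349 233  10  12 108] [353.51851852 238.55555556] [ 0.45069452 -0.02345149  0.04      ] 0.03969782658487819
((0.4508384168148041, -0.023426486179232597), (0.023451155051589012, 0.029242437332868576), 89.3711929321289)
br [403 237  10  12 103] [407.19417476 242.83495146] [ 0.43964097 -0.16293634  0.04      ] 0.04031851836675804
((0.4401734471321106, -0.16377241909503937), (0.02347901090979576, 0.02910919114947319), 88.22956085205078)
rack 0.117 723 ((0.5295442342758179, -0.1000043973326683), (0.23657304048538208, 0.0849655270576477), 86.82308959960938) [[0.48100000619888306, -0.2160000056028366], [0.5649999976158142, -0.2199999988079071], [0.5789999961853027, 0.01600000075995922], [0.49399998784065247, 0.019999999552965164]]
rack 0.085 1145 ((0.499
[... 450 characters left out ...]
3, 132, 130]
196 [80, 79, 126, 128, 129, 126, 130, 134, 135, 137]
200 [77, 77, 125, 121, 125, 124, 131, 132, 131, 127]
204 [70, 79, 121, 123, 120, 123, 125, 127, 123, -2]
208 [73, 70, 121, 117, 123, 121, 119, 126, 122, -1]
212 [72, 73, 116, 119, 118, 117, 123, 123, 125, -1]
216 [73, 70, 112, 111, 112, 113, 121, 120, 1, 3]
220 [73, 71, 112, 110, 111, 69, 116, 118, 3, 1]
224 [63, 65, 107, 109, 109, 62, 116, 1, 0, 4]
228 [62, 64, 101, 106, 105, 62, 109, 1, -2, -2]
232 [64, 59, 101, 101, -4, 1, 4, 2, -3, 4]
236 [-2, -1, 94, 97, -2, 4, 2, -1, 0, -1]
240 [2, 0, 84, 2, 1, 1, -1, -1, 0, 2]
244 [3, 0, 2, 5, 0, 2, 5, 1, 1, -3]
248 [-3, 1, 6, 0, 4, -2, -7, -3, 3, 0]
252 [0, 4, 1, 4, 2, 2, -4, -1, 2, 0]
```

View pics/crop.png

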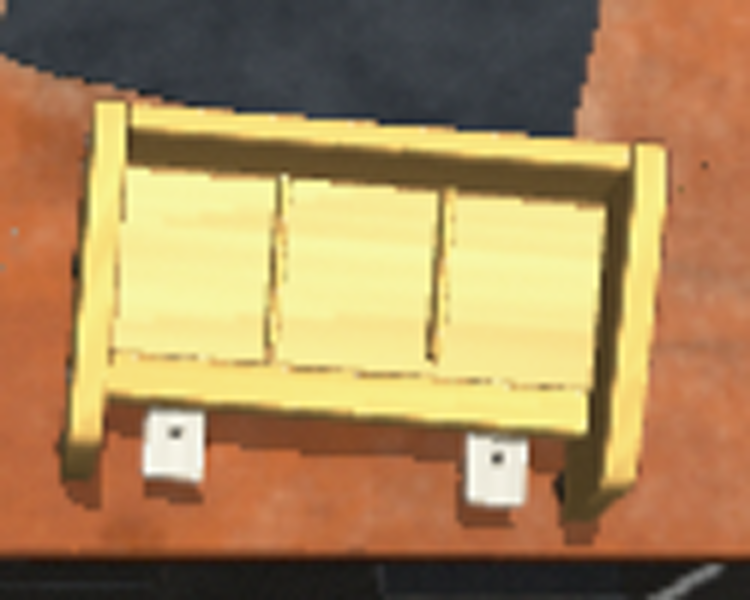

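The measurements agree. The rack yaw is −4.55° with its origin at (0.500, −0.098), so the seat is at (0.450, −0.094, 0.040). The lip is at (0.490, 0.330) with yaw +23.1°. Next I move above the lip and turn the tool.

Emit:
step_arm:
  deltas:
    - {"travel": [-0.8, -0.18, 0.2], "dr": [0, 0, 0], "hand": 85}
    - {"travel": [-0.8, -0.18, 0.2], "dr": [0, 0, 0], "hand": 85}
    - {"travel": [-0.8, -0.18, 0.2], "dr": [0, 0, 0], "hand": 85}
    - {"travel": [-0.8, -0.18, 0.2], "dr": [0, 0, 0], "hand": 85}
    - {"travel": [-0.8, -0.18, 0.2], "dr": [0, 0, 0], "hand": 85}

```text
clock: 0.6
ee_pos: [0.3087, 0.4183, 0.1807]
ee_rot: [[-0.972, 0.235, -0.0], [0.235, 0.972, -0.0], [0.0, -0.0, -1.0]]
ft_force: [-0.5, 0.9, 0.3]
width: 0.0847
finger_force: 0.0
```

Emit:
step_arm:
  deltas:
    - {"travel": [-0.8, -0.18, 0.2], "dr": [0, 0, 0], "hand": 85}
    - {"travel": [-0.8, -0.18, 0.2], "dr": [0, 0, 0], "hand": 85}
    - {"travel": [-0.8, -0.18, 0.2], "dr": [0, 0, 0], "hand": 85}
    - {"travel": [-0.8, -0.18, 0.2], "dr": [0, 0, 0], "hand": 85}
    - {"travel": [-0.8, -0.18, 0.2], "dr": [0, 0, 0], "hand": 85}

```text
clock: 1.1
ee_pos: [0.4925, 0.3274, 0.1305]
ee_rot: [[-0.972, 0.236, -0.001], [0.236, 0.972, -0.0], [0.001, -0.0, -1.0]]
ft_force: [-1.2, 0.8, 0.0]
width: 0.0849
finger_force: 0.0
```

Emit:
step_arm:
  deltas:
    - {"travel": [0, 0, 0], "dr": [0, 0, 1], "hand": 85}
    - {"travel": [0, 0, 0], "dr": [0, 0, 1], "hand": 85}
    - {"travel": [0, 0, 0], "dr": [0, 0, 1], "hand": 85}
    - {"travel": [0, 0, 0], "dr": [0, 0, 1], "hand": 85}
    - {"travel": [0, 0, 0], "dr": [0, 0, 1], "hand": 85}

```text
clock: 1.6
ee_pos: [0.491, 0.3284, 0.1309]
ee_rot: [[-0.779, 0.627, -0.001], [0.627, 0.779, -0.0], [0.0, -0.001, -1.0]]
ft_force: [-0.1, 0.5, 0.3]
width: 0.0852
finger_force: 0.0
```

Emit:
step_arm:
  deltas:
    - {"travel": [0, 0, 0], "dr": [0, 0, 1], "hand": 85}
    - {"travel": [0, 0, 0], "dr": [0, 0, 1], "hand": 85}
    - {"travel": [0, 0, 0], "dr": [0, 0, 1], "hand": 85}
    - {"travel": [0, 0, 0], "dr": [0, 0, 1], "hand": 85}
    - {"travel": [0, 0, 0], "dr": [0, 0, 1], "hand": 85}

```text
clock: 2.1
ee_pos: [0.491, 0.3285, 0.1309]
ee_rot: [[-0.441, 0.897, -0.001], [0.897, 0.441, -0.0], [0.0, -0.001, -1.0]]
ft_force: [0.3, -0.0, 0.1]
width: 0.0848
finger_force: 0.0
```

Emit:
step_arm:
  deltas:
    - {"travel": [0, 0, 0], "dr": [0, 0, 0.66], "hand": 50}
    - {"travel": [0, 0, 0], "dr": [0, 0, 0], "hand": 50}
    - {"travel": [0, 0, 0], "dr": [0, 0, 0], "hand": 50}

```text
clock: 2.4
ee_pos: [0.4911, 0.3285, 0.131]
ee_rot: [[-0.393, 0.919, -0.0], [0.919, 0.393, -0.0], [-0.0, -0.001, -1.0]]
ft_force: [-0.1, 0.2, 0.2]
width: 0.0498
finger_force: 0.0
```

```bash
cat >> h.py <<'E'
def go(xy,z,yaw):
    "units of travel and turn, along the tool's axes, to reach the target; tool y at yaw deg"
    from scipy.spatial.transform import Rotation as Ro
    s=read_state(); R=s["ee_rot"]; p=s["ee_pos"]; a=np.radians(yaw)
    y=np.array([np.cos(a),np.sin(a),0]); G=np.c_[np.cross(y,[0,0,-1]),y,[0,0,-1]]
    print("clk",s["clock"],"p",p.round(4),"yaw",np.degrees(np.arctan2(R[1,1],R[0,1])).round(2),"F",s["ft_force"].round(2),"M",s["ft_torque"].round(3),"w",round(s["width"]*1e3,1),"ff",round(s["finger_force"],1),"q6",s["joint_pos"].round(2))
    d=np.r_[xy,z]-p
    print("travel",(R.T@d/.05).round(3),"dr",np.degrees(Ro.from_matrix(R.T@G).as_rotvec()/5).round(3), "travel if turned first",(G.T@d/.05).round(3))
E
python3 -c "
from h import *
go((.4903,.3298),.033,23.1)"
```

```text
clk 2.4 p [0.4911 0.3285 0.131 ] yaw 23.17 F [-0.11  0.15  0.17] M [-0.02   0.058 -0.014] w 49.8 ff 0.0 q6 [ 0.39  0.55  1.42 -0.    1.17 -0.01]
travel [ 0.031 -0.004  1.961] dr [-0.006  0.     0.013] travel if turned first [ 0.031 -0.005  1.961]
```

Emit:
step_arm:
  deltas:
    - {"travel": [0.03, 0, 0.6], "dr": [0, 0, 0], "hand": 50}
    - {"travel": [0, 0, 0.6], "dr": [0, 0, 0], "hand": 50}
    - {"travel": [0, 0, 0.46], "dr": [0, 0, 0], "hand": 50}
    - {"travel": [0, 0, 0.3], "dr": [0, 0, 0], "hand": 50}
    - {"travel": [0, 0, 0], "dr": [0, 0, 0], "hand": 50}

```text
clock: 2.9
ee_pos: [0.4898, 0.3295, 0.0316]
ee_rot: [[-0.393, 0.92, -0.003], [0.92, 0.393, -0.001], [0.0, -0.003, -1.0]]
ft_force: [0.0, -0.6, 0.3]
width: 0.0501
finger_force: 0.0
```

Emit:
step_arm:
  deltas:
    - {"travel": [0, 0, 0], "dr": [0, 0, 0], "hand": 5}
    - {"travel": [0, 0, 0], "dr": [0, 0, 0], "hand": 5}
    - {"travel": [0, 0, 0], "dr": [0, 0, 0], "hand": 5}
    - {"travel": [0, 0, 0], "dr": [0, 0, 0], "hand": 5}
    - {"travel": [0, 0, 0], "dr": [0, 0, 0], "hand": 5}
  squeeze: 60

```text
clock: 3.4
ee_pos: [0.4915, 0.3303, 0.0348]
ee_rot: [[-0.392, 0.92, 0.003], [0.92, 0.392, 0.001], [-0.0, 0.003, -1.0]]
ft_force: [0.1, 0.3, 6.0]
width: 0.0185
finger_force: 59.7
```

```bash
python3 -c "
from h import *
go((.4903,.3298),.033,23.1)"
```

```text
clk 3.4 p [0.4915 0.3303 0.0348] yaw 23.08 F [0.14 0.31 5.95] M [0.075 0.007 0.006] w 18.5 ff 59.7 q6 [ 0.39  0.67  1.5   0.    0.97 -0.01]
travel [ 0.001 -0.027  0.036] dr [ 0.034  0.    -0.004] travel if turned first [ 0.001 -0.026  0.036]
```

Emit:
step_arm:
  deltas:
    - {"travel": [0, 0, -0.2], "dr": [0, 0, 0], "hand": 5}
    - {"travel": [0, 0, -0.4], "dr": [0, 0, 0], "hand": 5}
    - {"travel": [0, 0, -0.5], "dr": [0, 0, 0], "hand": 5}
    - {"travel": [0, 0, -0.4], "dr": [0, 0, 0], "hand": 5}
    - {"travel": [0, 0, -0.1], "dr": [0, 0, 0], "hand": 5}

```text
clock: 3.9
ee_pos: [0.4914, 0.3303, 0.116]
ee_rot: [[-0.392, 0.92, 0.004], [0.92, 0.392, 0.001], [-0.0, 0.004, -1.0]]
ft_force: [0.4, 0.5, -1.4]
width: 0.0189
finger_force: 58.8
```

Emit:
step_arm:
  deltas:
    - {"travel": [0, 0, 0], "dr": [0, 0, 0.9], "hand": 5}
    - {"travel": [0, 0, 0], "dr": [0, 0, 0.9], "hand": 5}
    - {"travel": [0, 0, 0], "dr": [0, 0, 0.9], "hand": 5}
    - {"travel": [0, 0, 0], "dr": [0, 0, 0.9], "hand": 5}
    - {"travel": [0, 0, 0], "dr": [0, 0, 0.9], "hand": 5}

```text
clock: 4.4
ee_pos: [0.4902, 0.3297, 0.1126]
ee_rot: [[-0.007, 1.0, -0.001], [1.0, 0.007, -0.001], [-0.001, -0.001, -1.0]]
ft_force: [-0.6, 0.7, -0.9]
width: 0.0187
finger_force: 58.7
```

Emit:
step_arm:
  deltas:
    - {"travel": [0, 0, 0], "dr": [0, 0, 0.8], "hand": 5}
    - {"travel": [0, 0, 0], "dr": [0, 0, 0.22], "hand": 5}
    - {"travel": [0, 0, 0], "dr": [0, 0, 0], "hand": 5}

```text
clock: 4.7
ee_pos: [0.4904, 0.3298, 0.1129]
ee_rot: [[0.078, 0.997, -0.001], [0.997, -0.078, -0.0], [-0.0, -0.001, -1.0]]
ft_force: [0.1, -0.4, -0.5]
width: 0.0186
finger_force: 58.7
```

```bash
python3 -c "
from h import *
go((.3953,-.0895),.115,-4.55)"
```

```text
clk 4.7 p [0.4904 0.3298 0.1129] yaw -4.47 F [ 0.15 -0.41 -0.54] M [ 0.016 -0.021  0.009] w 18.6 ff 58.7 q6 [ 0.39  0.57  1.44 -0.    1.14  0.47]
travel [-8.509 -1.242 -0.038] dr [-0.009  0.005  0.016] travel if turned first [-8.51  -1.23  -0.043]
```

Emit:
step_arm:
  deltas:
    - {"travel": [-0.4, -0.1, 0], "dr": [0, 0, 0], "hand": 5}
    - {"travel": [-0.7, -0.1, 0], "dr": [0, 0, 0], "hand": 5}
    - {"travel": [-0.7, -0.1, 0], "dr": [0, 0, 0], "hand": 5}
    - {"travel": [-0.7, -0.1, 0], "dr": [0, 0, 0], "hand": 5}
    - {"travel": [-0.7, -0.1, 0], "dr": [0, 0, 0], "hand": 5}

```text
clock: 5.2
ee_pos: [0.4525, 0.1711, 0.1132]
ee_rot: [[0.077, 0.997, -0.0], [0.997, -0.077, -0.0], [-0.0, -0.0, -1.0]]
ft_force: [0.6, 0.4, -1.2]
width: 0.0187
finger_force: 58.8
```

Emit:
step_arm:
  deltas:
    - {"travel": [-0.7, -0.1, 0], "dr": [0, 0, 0], "hand": 5}
    - {"travel": [-0.7, -0.1, 0], "dr": [0, 0, 0], "hand": 5}
    - {"travel": [-0.7, -0.1, 0], "dr": [0, 0, 0], "hand": 5}
    - {"travel": [-0.7, -0.1, 0], "dr": [0, 0, 0], "hand": 5}
    - {"travel": [-0.7, -0.1, 0], "dr": [0, 0, 0], "hand": 5}

```text
clock: 5.7
ee_pos: [0.4142, -0.0009, 0.1139]
ee_rot: [[0.076, 0.997, 0.002], [0.997, -0.076, -0.0], [-0.0, 0.002, -1.0]]
ft_force: [0.8, -0.5, -0.6]
width: 0.0187
finger_force: 77.5
```

Emit:
step_arm:
  deltas:
    - {"travel": [-0.7, -0.1, 0], "dr": [0, 0, 0], "hand": 5}
    - {"travel": [-0.7, -0.1, 0], "dr": [0, 0, 0], "hand": 5}
    - {"travel": [-0.4, -0.04, 0], "dr": [0, 0, 0], "hand": 5}
    - {"travel": [0, 0, 0], "dr": [0, 0, 0], "hand": 5}
    - {"travel": [0, 0, 0], "dr": [0, 0, 0], "hand": 5}

```text
clock: 6.2
ee_pos: [0.3952, -0.0887, 0.1133]
ee_rot: [[0.079, 0.997, -0.0], [0.997, -0.079, 0.0], [0.0, -0.0, -1.0]]
ft_force: [0.0, 1.0, -2.1]
width: 0.0192
finger_force: 77.5
```

```bash
python3 - <<'E'
from h import *
go((.3953,-.0895),.115,-4.55)
for n in("top","scene"):
    im,d,c=shot(n); np.savez(f"{n}1.npz",im=im,d=d,W=pts(d,c))
    if n=="top": a=cv2.resize(im[165:325,310:470],(560,560),interpolation=cv2.INTER_CUBIC)
cv2.imwrite("pics/top1.png",a)
E
```

```text
clk 6.2 p [ 0.3952 -0.0887  0.1133] yaw -4.52 F [ 0.02  0.97 -2.06] M [-0.072  0.004 -0.019] w 19.2 ff 77.5 q6 [-0.51  0.2   1.99  0.    0.95 -0.43]
travel [-0.016  0.003 -0.035] dr [-0.002 -0.003  0.005] travel if turned first [-0.016  0.003 -0.035]
```

View pics/top1.png

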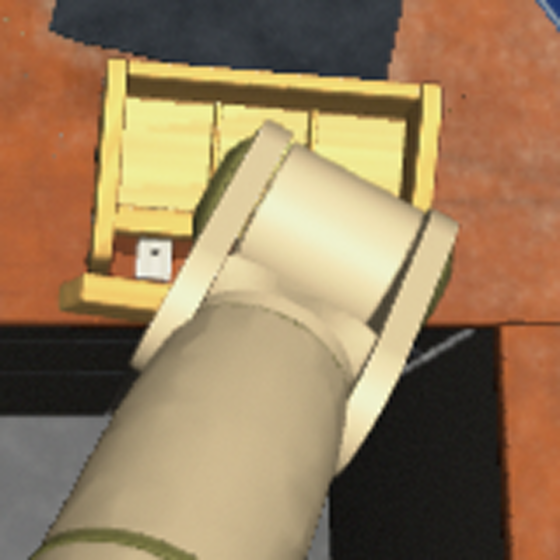

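The lip's left end shows at about crop (75,290), and the arm hides its right end. I'll measure the visible part in rack axes.

```bash
cat > m2.py <<'E'
from h import *
import sys
def rackfit(W,wood,z0,name):
    a=np.radians(-4.55); X=np.array([np.cos(a),np.sin(a)]); Y=np.array([-np.sin(a),np.cos(a)])
    D=W[...,:2]-np.array([.5,-.0979]); rx=D@X; ry=D@Y; Z=W[...,2]
    t=wood&(abs(Z-z0)<.012)&(rx<-.03)&(rx>-.16)&(abs(ry)<.13)
    if t.sum()<20: print(name,"few",t.sum()); return
    x,y,z=rx[t],ry[t],Z[t]
    print(name,"n",t.sum(),"rx pct",np.percentile(x,[2,50,98]).round(4),"ry",np.percentile(y,[1,99]).round(4),"z",np.percentile(z,[10,50,90]).round(4))
    for lo in np.arange(-.11,.11,.02):
        k=(y>=lo)&(y<lo+.02)
        if k.sum()>8: print("  y",lo.round(3),"n",k.sum(),"x mean",x[k].mean().round(4),"range",np.percentile(x[k],[3,97]).round(4),"z",np.median(z[k]).round(4))
if __name__=="__main__":
    k=sys.argv[1]; z0=float(sys.argv[2])
    for n in("top","scene"):
        f=np.load(f"{n}{k}.npz"); h=cv2.cvtColor(f["im"],cv2.COLOR_BGR2HSV)
        rackfit(f["W"],cv2.inRange(h,(15,60,100),(35,200,255))>0,z0,n)
E
python3 m2.py 1 .135
```

```text
top few 6
scene n 203 rx pct [-0.1295 -0.1175 -0.0958] ry [-0.0399  0.1283] z [0.1258 0.1365 0.1452]
  y -0.01 n 17 x mean -0.1115 range [-0.1327 -0.0865] z 0.1391
  y 0.01 n 31 x mean -0.1132 range [-0.1193 -0.0946] z 0.1401
  y 0.03 n 27 x mean -0.1173 range [-0.1193 -0.1155] z 0.1366
  y 0.05 n 28 x mean -0.1176 range [-0.1202 -0.1155] z 0.1373
  y 0.07 n 31 x mean -0.1174 range [-0.1191 -0.1153] z 0.1355
  y 0.09 n 33 x mean -0.1175 range [-0.119  -0.1151] z 0.1361
```

```bash
python3 - <<'E'
from h import *
for n in("top","scene"):
    f=np.load(f"{n}1.npz"); W=f["W"]; im=f["im"]
    a=np.radians(-4.55); X=np.array([np.cos(a),np.sin(a)]); Y=np.array([-np.sin(a),np.cos(a)])
    D=W[...,:2]-np.array([.5,-.0979]); rx=D@X; ry=D@Y; Z=W[...,2]
    h=cv2.cvtColor(im,cv2.COLOR_BGR2HSV); wood=cv2.inRange(h,(15,40,80),(35,220,255))>0
    t=wood&(Z>.05)&(Z<.2)&(rx<-.075)&(rx>-.16)&(ry>0)&(ry<.2)
    print(n,t.sum())
    for lo in np.arange(0,.18,.01):
        k=t&(ry>=lo)&(ry<lo+.01)
        if k.sum()>3: print("  y",lo.round(3),k.sum(),"x",np.percentile(rx[k],[3,50,97]).round(4),"z",np.percentile(Z[k],[3,50,97]).round(4))
im=np.load("scene1.npz")["im"]; cv2.imwrite("pics/scene1.png",cv2.resize(im[150:330,230:430],(666,600),interpolation=cv2.INTER_CUBIC))
E
```

```text
top 328
  y 0.06 5 x [-0.1018 -0.0993 -0.0959] z [0.1571 0.1619 0.1639]
  y 0.07 41 x [-0.115  -0.1078 -0.0975] z [0.1198 0.1632 0.1684]
  y 0.08 52 x [-0.1154 -0.1095 -0.0971] z [0.1181 0.1665 0.1711]
  y 0.09 49 x [-0.1154 -0.1075 -0.096 ] z [0.126  0.169  0.1743]
  y 0.1 49 x [-0.1155 -0.1108 -0.0974] z [0.1226 0.1721 0.1765]
  y 0.11 50 x [-0.1152 -0.1099 -0.0961] z [0.133  0.1749 0.1789]
  y 0.12 50 x [-0.1153 -0.1089 -0.098 ] z [0.1303 0.1711 0.1816]
  y 0.13 32 x [-0.115  -0.1076 -0.099 ] z [0.132  0.1443 0.1583]
scene 635
  y 0.0 35 x [-0.1335 -0.1166 -0.0856] z [0.085  0.1196 0.1547]
  y 0.01 43 x [-0.1448 -0.1178 -0.0922] z [0.094  0.1298 0.1687]
  y 0.02 38 x [-0.1198 -0.1172 -0.1109] z [0.0938 0.1235 0.1476]
  y 0.03 34 x [-0.1201 -0.1171 -0.1078] z [0.096  0.1233 0.1522]
  y 0.04 36 x [-0.1191 -0.1171 -0.1044] z [0.1033 0.1323 0.1539]
  y 0.05 37 x [-0.1202 -0.1174 -0.1111] z [0.1049 0.1366 0.1573]
  y 0.06 36 x [-0.119  -0.1174 -0.1054] z [0.1092 0.1359 0.1591]
  y 0.07 40 x [-0.12   -0.1176 -0.106 ] z [0.1112 0.1386 0.1629]
  y 0.08 36 x [-0.1198 -0.1171 -0.1073] z [0.1148 0.1409 0.1672]
  y 0.09 42 x [-0.1199 -0.1175 -0.1041] z [0.1147 0.1466 0.1699]
  y 0.1 39 x [-0.1193 -0.1174 -0.111 ] z [0.1189 0.147  0.1711]
  y 0.11 42 x [-0.1194 -0.1167 -0.0815] z [0.0872 0.1531 0.1759]
  y 0.12 80 x [-0.1192 -0.1143 -0.0998] z [0.1253 0.163  0.1768]
  y 0.13 88 x [-0.1185 -0.1098 -0.0991] z [0.1248 0.143  0.1663]
  y 0.14 9 x [-0.1137 -0.1076 -0.1032] z [0.1275 0.1304 0.1376]
```

View pics/scene1.png

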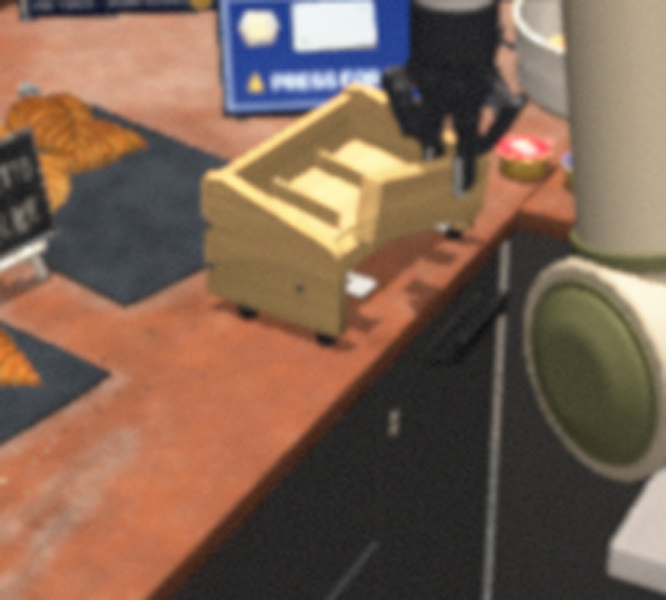

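The lip swivelled in the grip. On the way over I carried it too low and its trailing end caught the left cheek. It is now tilted about 15° with its left end up, and shifted about 38 mm. I'll lift it clear, carry it back to open worktop, level it, set it down and regrip.

Emit:
step_arm:
  deltas:
    - {"travel": [0, 0, -0.2], "dr": [0, 0, 0], "hand": 5}
    - {"travel": [0, 0, -0.3], "dr": [0, 0, 0], "hand": 5}
    - {"travel": [0, 0, -0.3], "dr": [0, 0, 0], "hand": 5}
    - {"travel": [0, 0, -0.3], "dr": [0, 0, 0], "hand": 5}
    - {"travel": [0, 0, -0.2], "dr": [0, 0, 0], "hand": 5}
  squeeze: 80

```text
clock: 6.8
ee_pos: [0.3957, -0.0884, 0.1798]
ee_rot: [[0.078, 0.997, 0.001], [0.997, -0.078, -0.001], [-0.001, 0.002, -1.0]]
ft_force: [0.2, 0.7, -1.4]
width: 0.0188
finger_force: 78.1
```

Emit:
step_arm:
  deltas:
    - {"travel": [0.2, 0.05, 0], "dr": [0, 0, 0], "hand": 5}
    - {"travel": [0.4, 0.06, 0], "dr": [0, 0, 0], "hand": 5}
    - {"travel": [0.6, 0.08, 0], "dr": [0, 0, 0], "hand": 5}
    - {"travel": [0.6, 0.1, 0], "dr": [0, 0, 0], "hand": 5}
    - {"travel": [0.6, 0.1, 0], "dr": [0, 0, 0], "hand": 5}

```text
clock: 7.3
ee_pos: [0.424, 0.0313, 0.1778]
ee_rot: [[0.079, 0.997, -0.001], [0.997, -0.079, 0.0], [0.0, -0.001, -1.0]]
ft_force: [0.1, 0.6, -0.6]
width: 0.019
finger_force: 78.2
```

Emit:
step_arm:
  deltas:
    - {"travel": [0.6, 0.1, 0], "dr": [0, 0, 0], "hand": 5}
    - {"travel": [0.6, 0.1, 0], "dr": [0, 0, 0], "hand": 5}
    - {"travel": [0.6, 0.1, 0], "dr": [0, 0, 0], "hand": 5}
    - {"travel": [0.6, 0.1, 0], "dr": [0, 0, 0], "hand": 5}
    - {"travel": [0.6, 0.1, 0], "dr": [0, 0, 0], "hand": 5}

```text
clock: 7.8
ee_pos: [0.4604, 0.179, 0.1776]
ee_rot: [[0.078, 0.997, -0.001], [0.997, -0.078, -0.0], [-0.0, -0.001, -1.0]]
ft_force: [0.1, -0.8, -1.4]
width: 0.0185
finger_force: 78.2
```

Emit:
step_arm:
  deltas:
    - {"travel": [0.6, 0.09, 0], "dr": [0, 0, 0], "hand": 5}
    - {"travel": [0.5, 0.05, 0], "dr": [0, 0, 0], "hand": 5}
    - {"travel": [0.3, 0.03, 0], "dr": [0, 0, 0], "hand": 5}
    - {"travel": [0.1, 0, 0], "dr": [0, 0, 0], "hand": 5}
    - {"travel": [0, 0, 0], "dr": [0, -0.7, 0], "hand": 5}

```text
clock: 8.3
ee_pos: [0.4751, 0.2504, 0.178]
ee_rot: [[0.079, 0.997, -0.006], [0.995, -0.08, -0.062], [-0.062, -0.001, -0.998]]
ft_force: [0.4, -0.5, -0.8]
width: 0.0189
finger_force: 78.1
```

Emit:
step_arm:
  deltas:
    - {"travel": [0, 0, 0], "dr": [0, -0.8, 0], "hand": 5}
    - {"travel": [0, 0, 0], "dr": [0, -0.8, 0], "hand": 5}
    - {"travel": [0, 0, 0], "dr": [0, -0.6, 0], "hand": 5}
    - {"travel": [0, 0, 0], "dr": [0, 0, 0], "hand": 5}
    - {"travel": [0, 0, 0], "dr": [0, 0, 0], "hand": 5}

```text
clock: 8.8
ee_pos: [0.4752, 0.2506, 0.1781]
ee_rot: [[0.076, 0.997, -0.02], [0.965, -0.079, -0.249], [-0.249, -0.001, -0.968]]
ft_force: [0.1, -0.6, -1.7]
width: 0.019
finger_force: 78.1
```

```bash
python3 - <<'E'
from h import *
go((.475,.25),.17,-4.55)
for n in("top","scene"):
    im,d,c=shot(n); W=pts(d,c); np.savez(f"{n}2.npz",im=im,d=d,W=W)
    Z=W[...,2]; h=cv2.cvtColor(im,cv2.COLOR_BGR2HSV); wood=cv2.inRange(h,(15,40,80),(35,220,255))>0
    t=wood&(Z>.06)&(Z<.25)&(W[...,0]<.56)&(W[...,0]>.41)&(W[...,1]>.08)&(W[...,1]<.45)
    print(n,t.sum())
    for lo in np.arange(.08,.44,.02):
        k=t&(W[...,1]>=lo)&(W[...,1]<lo+.02)
        if k.sum()>5: print("  y",lo.round(3),k.sum(),"x",np.percentile(W[k][:,0],[3,50,97]).round(4),"z",np.percentile(Z[k],[3,50,97]).round(4))
cv2.imwrite("pics/scene2.png",cv2.resize(im[120:330,180:430],(714,600),interpolation=cv2.INTER_CUBIC))
E
```

```text
clk 8.8 p [0.4752 0.2506 0.1781] yaw -4.54 F [ 0.08 -0.59 -1.67] M [ 0.176 -0.005  0.016] w 19.0 ff 78.1 q6 [ 0.37  0.47  1.43 -0.23  1.36  0.52]
travel [ 0.029 -0.003  0.16 ] dr [-0.006  2.888  0.004] travel if turned first [-0.012 -0.004  0.162]
top 322
  y 0.18 45 x [0.4608 0.4669 0.4788] z [0.1622 0.2021 0.2076]
  y 0.2 111 x [0.4615 0.4655 0.4796] z [0.1588 0.2021 0.2077]
  y 0.22 112 x [0.4629 0.4686 0.4816] z [0.1589 0.2034 0.209 ]
  y 0.24 54 x [0.4637 0.4746 0.4844] z [0.1618 0.2047 0.2093]
scene 1383
  y 0.18 22 x [0.4577 0.459  0.463 ] z [0.1617 0.1838 0.2015]
  y 0.2 94 x [0.4575 0.46   0.4622] z [0.1546 0.1784 0.2017]
  y 0.22 70 x [0.4589 0.4613 0.4642] z [0.1554 0.1705 0.1954]
  y 0.24 56 x [0.4294 0.463  0.4823] z [0.154  0.1685 0.2329]
  y 0.26 153 x [0.4278 0.4651 0.4841] z [0.1583 0.191  0.2386]
  y 0.28 144 x [0.4643 0.467  0.4813] z [0.1578 0.1893 0.2075]
  y 0.3 141 x [0.4658 0.4683 0.4821] z [0.1592 0.1892 0.2082]
  y 0.32 161 x [0.4672 0.4702 0.4847] z [0.1594 0.1892 0.2089]
  y 0.34 171 x [0.4693 0.472  0.486 ] z [0.1581 0.1914 0.2092]
  y 0.36 174 x [0.471  0.4735 0.4883] z [0.1594 0.1887 0.2098]
  y 0.38 197 x [0.473  0.4797 0.4913] z [0.1586 0.1847 0.2096]
```

View pics/scene2.png

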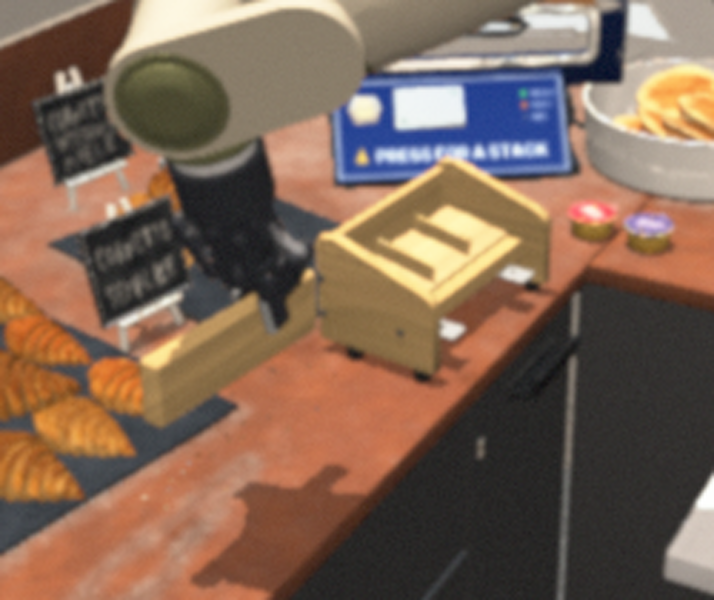

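The scene view shows the lip nearly level and well clear of everything, with a residual tilt of about 1.5°. I'll trim that and lower it.

Emit:
step_arm:
  deltas:
    - {"travel": [0, 0, 0], "dr": [0, -0.3, 0], "hand": 5}
    - {"travel": [0.1, 0, 0.35], "dr": [0, 0, 0], "hand": 5}
    - {"travel": [0.2, 0, 0.7], "dr": [0, 0, 0], "hand": 5}
    - {"travel": [0.2, 0, 0.7], "dr": [0, 0, 0], "hand": 5}
    - {"travel": [0.15, 0, 0.52], "dr": [0, 0, 0], "hand": 5}

```text
clock: 9.4
ee_pos: [0.4747, 0.2504, 0.0583]
ee_rot: [[0.076, 0.997, -0.023], [0.958, -0.079, -0.276], [-0.277, -0.001, -0.961]]
ft_force: [0.4, 0.1, -1.8]
width: 0.0186
finger_force: 78.2
```

Emit:
step_arm:
  deltas:
    - {"travel": [0.08, 0, 0.3], "dr": [0, 0, 0], "hand": 5}
    - {"travel": [0.05, 0, 0.16], "dr": [0, 0, 0], "hand": 5}
    - {"travel": [0, 0, 0], "dr": [0, 0, 0], "hand": 5}
    - {"travel": [0, 0, 0], "dr": [0, 0, 0], "hand": 5}

```text
clock: 9.8
ee_pos: [0.4758, 0.2509, 0.0372]
ee_rot: [[0.076, 0.997, -0.021], [0.958, -0.079, -0.274], [-0.275, 0.001, -0.961]]
ft_force: [0.1, 0.9, -0.5]
width: 0.0191
finger_force: 78.2
```

```bash
cat > m3.py <<'E'
from h import *
go((.475,.25),.03,-4.55)
for n in("top","scene"):
    im,d,c=shot(n); W=pts(d,c); np.savez(f"{n}3.npz",im=im,d=d,W=W)
    Z=W[...,2]; h=cv2.cvtColor(im,cv2.COLOR_BGR2HSV); wood=cv2.inRange(h,(15,40,80),(35,220,255))>0
    t=wood&(Z>.004)&(Z<.075)&(W[...,0]<.54)&(W[...,0]>.41)&(W[...,1]>.08)&(W[...,1]<.45)
    print(n,t.sum())
    for lo in np.arange(.08,.44,.03):
        k=t&(W[...,1]>=lo)&(W[...,1]<lo+.03)
        if k.sum()>5: print("  y",lo.round(3),k.sum(),"x",np.percentile(W[k][:,0],[3,50,97]).round(4),"z",np.percentile(Z[k],[3,50,97]).round(4))
    t&=Z>.045; print(cv2.minAreaRect(W[t][:,:2].astype(np.float32)))
E
python3 m3.py
```

```text
clk 9.8 p [0.4758 0.2509 0.0372] yaw -4.52 F [ 0.13  0.89 -0.53] M [ 0.154  0.024 -0.068] w 19.1 ff 78.2 q6 [ 0.39  0.66  1.54 -0.28  1.08  0.62]
travel [ 0.021 -0.016  0.143] dr [1.500e-02 3.195e+00 3.000e-03] travel if turned first [-0.019 -0.015  0.144]
top 263
  y 0.17 35 x [0.4613 0.4671 0.481 ] z [0.0258 0.062  0.0682]
  y 0.2 126 x [0.4623 0.4677 0.4815] z [0.0197 0.0627 0.0687]
  y 0.23 101 x [0.4639 0.4733 0.4839] z [0.0256 0.0638 0.0701]
((0.4745710492134094, 0.2266933023929596), (0.027372144162654877, 0.06824405491352081), 0.5226337313652039)
scene 1126
  y 0.2 91 x [0.4583 0.4605 0.4631] z [0.0141 0.0351 0.0579]
  y 0.23 60 x [0.4512 0.4625 0.4816] z [0.0143 0.025  0.0635]
  y 0.26 186 x [0.4617 0.4664 0.4841] z [0.0162 0.0478 0.0654]
  y 0.29 195 x [0.4657 0.4688 0.4835] z [0.0161 0.0483 0.0654]
  y 0.32 216 x [0.4681 0.4714 0.4863] z [0.0162 0.0489 0.0657]
  y 0.35 214 x [0.4707 0.4739 0.4893] z [0.0177 0.0504 0.0661]
  y 0.38 164 x [0.473  0.4786 0.4915] z [0.015  0.0424 0.0657]
((0.4788295328617096, 0.29452088475227356), (0.19096243381500244, 0.044801127165555954), 80.10252380371094)
```

The lip bottom is about 7 mm above the table, so I'll creep down.

Emit:
step_arm:
  deltas:
    - {"travel": [0.02, 0, 0.06], "dr": [0, 0, 0], "hand": 5}
    - {"travel": [0.01, 0, 0.04], "dr": [0, 0, 0], "hand": 5}
    - {"travel": [0, 0, 0.02], "dr": [0, 0, 0], "hand": 5}
    - {"travel": [0, 0, 0], "dr": [0, 0, 0], "hand": 5}

```text
clock: 10.3
ee_pos: [0.4752, 0.2505, 0.03]
ee_rot: [[0.076, 0.997, -0.022], [0.958, -0.079, -0.275], [-0.276, -0.0, -0.961]]
ft_force: [0.0, -0.3, -1.4]
width: 0.0192
finger_force: 78.2
```

Emit:
step_arm:
  deltas:
    - {"travel": [0, 0, 0.02], "dr": [0, 0, 0], "hand": 5}
    - {"travel": [0, 0, 0.01], "dr": [0, 0, 0], "hand": 5}
    - {"travel": [0, 0, 0], "dr": [0, 0, 0], "hand": 5}

```text
clock: 10.6
ee_pos: [0.4754, 0.2502, 0.0288]
ee_rot: [[0.076, 0.997, -0.022], [0.958, -0.079, -0.275], [-0.276, 0.0, -0.961]]
ft_force: [0.1, 1.3, -0.3]
width: 0.0184
finger_force: 78.6
```

```bash
python3 m3.py
```

```text
clk 10.6 p [0.4754 0.2502 0.0288] yaw -4.53 F [ 0.13  1.33 -0.28] M [ 0.106  0.089 -0.025] w 18.4 ff 78.6 q6 [ 0.38  0.67  1.55 -0.29  1.07  0.62]
travel [-0.01  -0.007 -0.021] dr [2.000e-03 3.199e+00 4.000e-03] travel if turned first [-0.004 -0.007 -0.023]
top 264
  y 0.17 40 x [0.4613 0.4662 0.4796] z [0.0093 0.0534 0.0601]
  y 0.2 130 x [0.4616 0.4675 0.4806] z [0.009  0.054  0.0597]
  y 0.23 94 x [0.4639 0.4721 0.4826] z [0.0181 0.0562 0.0619]
((0.4726186692714691, 0.2257709801197052), (0.0676446408033371, 0.021236034110188484), 87.18854522705078)
scene 1117
  y 0.2 88 x [0.4577 0.4598 0.4622] z [0.0075 0.0247 0.0477]
  y 0.23 62 x [0.4489 0.4621 0.483 ] z [0.0055 0.0176 0.054 ]
  y 0.26 187 x [0.4615 0.4662 0.4835] z [0.0077 0.039  0.0576]
  y 0.29 195 x [0.4652 0.4682 0.4836] z [0.0084 0.0422 0.0576]
  y 0.32 208 x [0.4675 0.4707 0.4862] z [0.0084 0.0414 0.0571]
  y 0.35 216 x [0.4703 0.4729 0.4892] z [0.008  0.0409 0.0575]
  y 0.38 157 x [0.4723 0.4794 0.4912] z [0.0088 0.0341 0.0572]
((0.47529086470603943, 0.2951890826225281), (0.18727979063987732, 0.03663122281432152), 81.01992797851562)
```

The lip now stands on the worktop. I'll release it, back out along the tool axis and level the tool.

Emit:
step_arm:
  deltas:
    - {"travel": [0, 0, 0], "dr": [0, 0, 0], "hand": 50}
    - {"travel": [0, 0, 0], "dr": [0, 0, 0], "hand": 50}
    - {"travel": [0, 0, 0], "dr": [0, 0, 0], "hand": 50}
    - {"travel": [0, 0, -0.3], "dr": [0, 0, 0], "hand": 50}
    - {"travel": [0, 0, -0.7], "dr": [0, 0, 0], "hand": 50}

```text
clock: 11.2
ee_pos: [0.4751, 0.263, 0.0753]
ee_rot: [[0.075, 0.997, -0.027], [0.958, -0.08, -0.277], [-0.278, -0.005, -0.961]]
ft_force: [0.1, 0.5, 0.7]
width: 0.0498
finger_force: 0.0
```

Emit:
step_arm:
  deltas:
    - {"travel": [0, 0, -0.8], "dr": [0, 0, 0], "hand": 50}
    - {"travel": [0, 0, 0], "dr": [0, 0.8, 0], "hand": 50}
    - {"travel": [0, 0, 0], "dr": [0, 0.8, 0], "hand": 50}
    - {"travel": [0, 0, 0], "dr": [0, 0.8, 0], "hand": 50}
    - {"travel": [0, 0, 0], "dr": [0, 0.8, 0], "hand": 50}

```text
clock: 11.7
ee_pos: [0.4773, 0.2749, 0.1155]
ee_rot: [[0.079, 0.997, 0.001], [0.997, -0.079, 0.003], [0.003, 0.001, -1.0]]
ft_force: [0.1, 0.3, -0.5]
width: 0.0499
finger_force: 0.0
```

Emit:
step_arm:
  deltas:
    - {"travel": [0, -0.8, 0], "dr": [0, 0, 0], "hand": 50}
    - {"travel": [0, -0.8, 0], "dr": [0, 0, 0], "hand": 50}
    - {"travel": [0, -0.8, 0], "dr": [0, 0, 0], "hand": 50}
    - {"travel": [0, 0, 0], "dr": [0, 0, 0], "hand": 50}

```text
clock: 12.1
ee_pos: [0.3536, 0.2844, 0.1151]
ee_rot: [[0.077, 0.997, -0.003], [0.997, -0.077, -0.001], [-0.001, -0.002, -1.0]]
ft_force: [0.2, 0.6, 0.3]
width: 0.0499
finger_force: 0.0
```

```bash
cat > m4.py <<'E'
from h import *
go((.475,.28),.12,-4.55)
for n in("top","scene"):
    im,d,c=shot(n); W=pts(d,c); np.savez(f"{n}4.npz",im=im,d=d,W=W)
    F=240/np.tan(np.radians(c["fovy"])/2); T=np.array(c["T"])
    def cast(u,v,z):
        r=np.c_[(u-c["cx"])/F,(v-c["cy"])/F,np.ones(len(u))]@T[:3,:3].T
        return (T[:3,3]+r*((z-T[2,3])/r[:,2])[:,None])[:,:2]
    Z=W[...,2]; h=cv2.cvtColor(im,cv2.COLOR_BGR2HSV); wood=cv2.inRange(h,(15,40,80),(35,220,255))>0
    t=wood&(abs(Z-.056)<.007)&(W[...,0]<.54)&(W[...,0]>.41)&(W[...,1]>.08)&(W[...,1]<.45)
    v,u=np.nonzero(t); P=cast(u,v,.056).astype(np.float32)
    k=(abs(P-np.median(P,0))<[.03,.15]).all(1); P=P[k]
    r=cv2.minAreaRect(P); print(n,len(P),r,cv2.boxPoints(r).round(4).tolist(),"z",np.median(Z[t]))
    b=np.polyfit(P[:,1],P[:,0],1); print(" mean",P.mean(0),"yaw",-np.degrees(np.arctan(b[0])))
E
python3 m4.py
```

```text
clk 12.1 p [0.3536 0.2844 0.1151] yaw -4.39 F [0.24 0.64 0.35] M [0.077 0.014 0.01 ] w 49.9 ff 0.0 q6 [0.42 0.3  1.85 0.   0.99 0.49]
travel [ 0.099  2.427 -0.104] dr [-0.028  0.012  0.032] travel if turned first [ 0.106  2.427 -0.098]
top 452 ((0.47762924432754517, 0.2887621521949768), (0.19464349746704102, 0.02112087793648243), 85.84996795654297) [[0.460099995136261, 0.19249999523162842], [0.4810999929904938, 0.19089999794960022], [0.4952000081539154, 0.38510000705718994], [0.4740999937057495, 0.38659998774528503]] z 0.05550132696829069
 mean [0.4777519  0.28279823] yaw -4.695905007566896
scene 451 ((0.47098517417907715, 0.29659074544906616), (0.1979457288980484, 0.023958861827850342), 85.30747985839844) [[0.45089998841285706, 0.1988999992609024], [0.4747999906539917, 0.19699999690055847], [0.4909999966621399, 0.39430001378059387], [0.46709999442100525, 0.3962000012397766]] z 0.053764603540767064
 mean [0.47215405 0.30234823] yaw -4.515818390419027
```

Emit:
step_arm:
  deltas:
    - {"travel": [0.1, 0.8, 0], "dr": [0, 0, 0.02], "hand": 50}
    - {"travel": [0.1, 0.8, 0], "dr": [0, 0, 0], "hand": 50}
    - {"travel": [0.08, 0.6, 0], "dr": [0, 0, 0], "hand": 50}
    - {"travel": [0, 0.27, 0], "dr": [0, 0, 0], "hand": 50}
    - {"travel": [0, 0, 0], "dr": [0, 0, 0], "hand": 50}

```text
clock: 12.7
ee_pos: [0.4841, 0.2877, 0.1147]
ee_rot: [[0.083, 0.997, 0.001], [0.997, -0.083, -0.0], [0.0, 0.001, -1.0]]
ft_force: [-0.4, 0.7, 0.2]
width: 0.0501
finger_force: 0.0
```

Emit:
step_arm:
  deltas:
    - {"travel": [0, 0, 0.5], "dr": [0, 0, 0], "hand": 50}
    - {"travel": [0, 0, 0.5], "dr": [0, 0, 0], "hand": 50}
    - {"travel": [0, 0, 0.4], "dr": [0, 0, 0], "hand": 50}
    - {"travel": [0, 0, 0.22], "dr": [0, 0, 0], "hand": 50}
    - {"travel": [0, 0, 0], "dr": [0, 0, 0], "hand": 50}

```text
clock: 13.2
ee_pos: [0.4811, 0.2881, 0.0332]
ee_rot: [[0.081, 0.997, -0.002], [0.997, -0.081, -0.001], [-0.001, -0.002, -1.0]]
ft_force: [0.3, -0.3, 0.7]
width: 0.0504
finger_force: 0.0
```

```bash
python3 -c "
from h import *
go((.4776,.2888),.034,-4.55)"
```

```text
clk 13.2 p [0.4811 0.2881 0.0332] yaw -4.63 F [ 0.25 -0.31  0.73] M [-0.078 -0.009  0.011] w 50.4 ff 0.0 q6 [ 0.33  0.62  1.6  -0.    0.93  0.41]
travel [ 0.008 -0.07  -0.016] dr [-0.026  0.011 -0.015] travel if turned first [ 0.008 -0.07  -0.017]
```

Emit:
step_arm:
  deltas:
    - {"travel": [0, -0.06, -0.01], "dr": [0, 0, 0], "hand": 50}
    - {"travel": [0, 0, 0], "dr": [0, 0, 0], "hand": 5}
    - {"travel": [0, 0, 0], "dr": [0, 0, 0], "hand": 5}
    - {"travel": [0, 0, 0], "dr": [0, 0, 0], "hand": 5}
    - {"travel": [0, 0, 0], "dr": [0, 0, 0], "hand": 5}
  squeeze: 80

```text
clock: 13.7
ee_pos: [0.4794, 0.2889, 0.0358]
ee_rot: [[0.08, 0.997, 0.002], [0.997, -0.08, 0.001], [0.001, 0.002, -1.0]]
ft_force: [-1.4, -0.8, 6.4]
width: 0.018
finger_force: 79.2
```

Emit:
step_arm:
  deltas:
    - {"travel": [0, 0, 0], "dr": [0, 0, 0], "hand": 5}
    - {"travel": [0, 0, -0.3], "dr": [0, 0, 0], "hand": 5}
    - {"travel": [0, 0, -0.6], "dr": [0, 0, 0], "hand": 5}
    - {"travel": [0, 0, -0.8], "dr": [0, 0, 0], "hand": 5}
    - {"travel": [0, 0, -0.8], "dr": [0, 0, 0], "hand": 5}

```text
clock: 14.2
ee_pos: [0.4785, 0.2885, 0.1611]
ee_rot: [[0.081, 0.997, -0.001], [0.997, -0.081, -0.0], [-0.0, -0.001, -1.0]]
ft_force: [1.0, -0.4, -0.8]
width: 0.0183
finger_force: 78.3
```

Emit:
step_arm:
  deltas:
    - {"travel": [0, 0, -0.2], "dr": [0, 0, 0], "hand": 5}
    - {"travel": [0, 0, 0], "dr": [0, 0, 0], "hand": 5}
    - {"travel": [0, 0, 0], "dr": [0, 0, 0], "hand": 5}

```text
clock: 14.5
ee_pos: [0.4782, 0.2883, 0.1682]
ee_rot: [[0.081, 0.997, -0.002], [0.997, -0.081, -0.001], [-0.001, -0.002, -1.0]]
ft_force: [-0.4, 1.3, -1.5]
width: 0.018
finger_force: 78.4
```

```bash
python3 -c "
from h import *
go((.3953,-.0895),.16,-4.55)"
```

```text
clk 14.5 p [0.4782 0.2883 0.1682] yaw -4.63 F [-0.35  1.32 -1.53] M [ 0.004 -0.013 -0.011] w 18.0 ff 78.4 q6 [ 0.33  0.44  1.48 -0.    1.22  0.41]
travel [-7.666 -1.043  0.174] dr [-0.026  0.012 -0.016] travel if turned first [-7.665 -1.054  0.163]
```

Emit:
step_arm:
  deltas:
    - {"travel": [-0.3, -0.07, 0], "dr": [0, 0, 0], "hand": 5}
    - {"travel": [-0.5, -0.07, 0], "dr": [0, 0, 0], "hand": 5}
    - {"travel": [-0.6, -0.08, 0], "dr": [0, 0, 0], "hand": 5}
    - {"travel": [-0.6, -0.08, 0], "dr": [0, 0, 0], "hand": 5}
    - {"travel": [-0.6, -0.08, 0], "dr": [0, 0, 0], "hand": 5}

```text
clock: 15.0
ee_pos: [0.4482, 0.1594, 0.1678]
ee_rot: [[0.08, 0.997, -0.004], [0.997, -0.08, -0.0], [-0.001, -0.004, -1.0]]
ft_force: [0.9, -0.4, -1.5]
width: 0.0186
finger_force: 78.4
```

Emit:
step_arm:
  deltas:
    - {"travel": [-0.6, -0.08, 0], "dr": [0, 0, 0], "hand": 5}
    - {"travel": [-0.6, -0.08, 0], "dr": [0, 0, 0], "hand": 5}
    - {"travel": [-0.6, -0.08, 0], "dr": [0, 0, 0], "hand": 5}
    - {"travel": [-0.6, -0.08, 0], "dr": [0, 0, 0], "hand": 5}
    - {"travel": [-0.6, -0.08, 0], "dr": [0, 0, 0], "hand": 5}

```text
clock: 15.5
ee_pos: [0.4162, 0.0118, 0.1681]
ee_rot: [[0.081, 0.997, -0.003], [0.997, -0.081, 0.001], [0.001, -0.003, -1.0]]
ft_force: [-0.6, -0.1, -1.6]
width: 0.0182
finger_force: 78.4
```

Emit:
step_arm:
  deltas:
    - {"travel": [-0.6, -0.08, 0], "dr": [0, 0, 0], "hand": 5}
    - {"travel": [-0.6, -0.08, 0], "dr": [0, 0, 0], "hand": 5}
    - {"travel": [-0.5, -0.07, 0], "dr": [0, 0, 0], "hand": 5}
    - {"travel": [-0.36, -0.04, 0], "dr": [0, 0, 0], "hand": 5}
    - {"travel": [0, 0, 0], "dr": [0, 0, 0], "hand": 5}

```text
clock: 16.0
ee_pos: [0.3948, -0.0901, 0.1683]
ee_rot: [[0.083, 0.997, -0.003], [0.997, -0.083, 0.001], [0.001, -0.003, -1.0]]
ft_force: [0.6, 0.0, -1.1]
width: 0.0182
finger_force: 78.4
```

Emit:
step_arm:
  deltas:
    - {"travel": [0, 0, 0.4], "dr": [0, 0, 0], "hand": 5}
    - {"travel": [0, 0, 0.6], "dr": [0, 0, 0], "hand": 5}
    - {"travel": [0, 0, 0.4], "dr": [0, 0, 0], "hand": 5}
    - {"travel": [0, 0, 0], "dr": [0, 0, 0], "hand": 5}
    - {"travel": [0, 0, 0], "dr": [0, 0, 0], "hand": 5}

```text
clock: 16.5
ee_pos: [0.3956, -0.0883, 0.0997]
ee_rot: [[0.08, 0.997, -0.001], [0.997, -0.08, 0.001], [0.001, -0.001, -1.0]]
ft_force: [0.3, 0.2, -1.3]
width: 0.0184
finger_force: 78.4
```

```bash
cat > m5.py <<'E'
from h import *
import sys
k=sys.argv[1]; zt=float(sys.argv[2])
a=np.radians(-4.55); X=np.array([np.cos(a),np.sin(a)]); Y=np.array([-np.sin(a),np.cos(a)]); O=np.array([.5,-.0979])
go(O-.10*X,.085,-4.55)
p=read_state()["ee_pos"][:2]-O; print("tcp in rack",(p@X).round(4),(p@Y).round(4))
for n in("top","scene"):
    im,d,c=shot(n); W=pts(d,c); np.savez(f"{n}{k}.npz",im=im,d=d,W=W)
    D=W[...,:2]-O; rx=D@X; ry=D@Y; Z=W[...,2]
    h=cv2.cvtColor(im,cv2.COLOR_BGR2HSV); wood=cv2.inRange(h,(15,40,80),(35,220,255))>0
    t=wood&(abs(Z-zt+.03)<.042)&(abs(rx-p@X)<.025)&(abs(ry)<.16)
    print(n,t.sum())
    for lo in np.arange(-.13,.13,.02):
        q=t&(ry>=lo)&(ry<lo+.02)
        if q.sum()>5: 
            s=q&(Z>np.percentile(Z[q],95)-.012)
            print("  y",lo.round(3),q.sum(),"x",np.percentile(rx[q],[3,50,97]).round(4),"z",np.percentile(Z[q],[3,50,97]).round(4),"ymax",np.nanmax(ry[q]).round(4),"ymin",ry[q].min().round(4),"top x",rx[s].mean().round(4),"z",Z[s].mean().round(4))
    cv2.imwrite(f"pics/{n}{k}.png",cv2.resize(im[120:330,230:480] if n=="scene" else im[165:315,310:490],(714,600),interpolation=cv2.INTER_CUBIC))
E
python3 m5.py 5 .12
```

```text
clk 16.5 p [ 0.3956 -0.0883  0.0997] yaw -4.6 F [ 0.33  0.17 -1.29] M [ 0.023 -0.015 -0.013] w 18.4 ff 78.4 q6 [-0.51  0.23  2.    0.    0.91 -0.43]
travel [-0.025  0.097  0.293] dr [-0.013 -0.007 -0.009] travel if turned first [-0.025  0.097  0.293]
tcp in rack -0.1048 0.0012
top 132
  y 0.07 79 x [-0.1156 -0.1073 -0.097 ] z [0.0834 0.1186 0.1238] ymax 0.0895 ymin 0.07 top x -0.1054 z 0.1196
  y 0.09 49 x [-0.1156 -0.109  -0.0962] z [0.0833 0.1162 0.1229] ymax 0.1002 ymin 0.0904 top x -0.1059 z 0.1184
scene 666
  y -0.09 36 x [-0.1202 -0.1174 -0.1147] z [0.0747 0.0965 0.1113] ymax -0.0702 ymin -0.088 top x -0.1169 z 0.1071
  y -0.07 46 x [-0.1193 -0.1172 -0.1148] z [0.0708 0.0911 0.1117] ymax -0.0504 ymin -0.07 top x -0.1172 z 0.1065
  y -0.05 38 x [-0.119  -0.1169 -0.1145] z [0.0724 0.0932 0.1124] ymax -0.0307 ymin -0.0496 top x -0.1167 z 0.108
  y -0.03 30 x [-0.1207 -0.1167 -0.0961] z [0.069  0.0834 0.1237] ymax -0.0102 ymin -0.0296 top x -0.1032 z 0.1199
  y -0.01 72 x [-0.1289 -0.1153 -0.0861] z [0.0722 0.1088 0.1266] ymax 0.01 ymin -0.0099 top x -0.1009 z 0.1187
  y 0.01 76 x [-0.1196 -0.1161 -0.1001] z [0.0715 0.1071 0.1258] ymax 0.0295 ymin 0.01 top x -0.1101 z 0.1181
  y 0.03 73 x [-0.1189 -0.1166 -0.1018] z [0.0733 0.1034 0.1202] ymax 0.0499 ymin 0.0304 top x -0.1122 z 0.1155
  y 0.05 78 x [-0.1188 -0.1159 -0.1008] z [0.0726 0.107  0.1193] ymax 0.0697 ymin 0.0501 top x -0.1101 z 0.1162
  y 0.07 82 x [-0.119  -0.1163 -0.0996] z [0.0724 0.1034 0.1192] ymax 0.0895 ymin 0.07 top x -0.1113 z 0.1158
  y 0.09 134 x [-0.1178 -0.1106 -0.0988] z [0.0693 0.0956 0.1186] ymax 0.1049 ymin 0.0901 top x -0.109 z 0.1136
```

View pics/scene5.png

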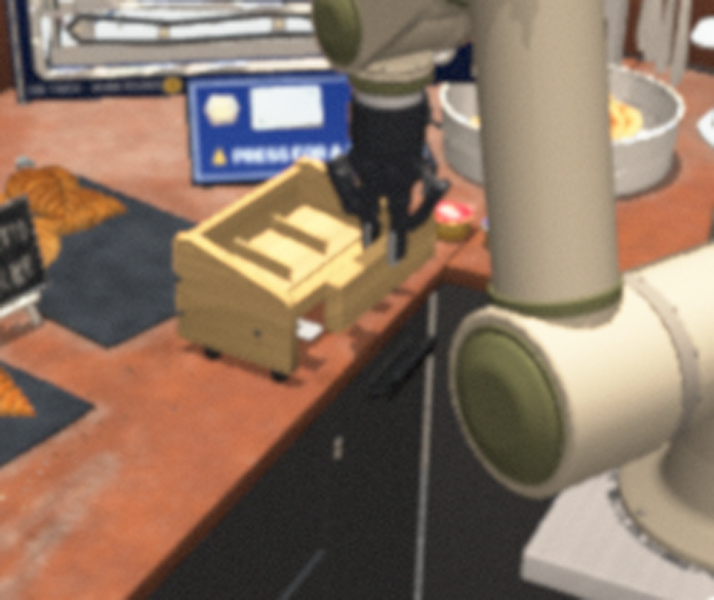

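The lip is level, centred within about 1 mm between the cheeks, and its back is parallel to the tray. I'll lower it to about 4 mm above bracket level, then move it in between the cheeks.

Emit:
step_arm:
  deltas:
    - {"travel": [-0.02, 0, 0.2], "dr": [0, 0, 0], "hand": 5}
    - {"travel": [0, 0, 0.2], "dr": [0, 0, 0], "hand": 5}
    - {"travel": [0, 0, 0], "dr": [0, 0, 0], "hand": 5}

```text
clock: 16.9
ee_pos: [0.3948, -0.0895, 0.0785]
ee_rot: [[0.081, 0.997, -0.002], [0.997, -0.081, 0.001], [0.001, -0.002, -1.0]]
ft_force: [0.1, 0.4, -1.7]
width: 0.0181
finger_force: 78.4
```

Emit:
step_arm:
  deltas:
    - {"travel": [0, 0.1, 0], "dr": [0, 0, 0], "hand": 5}
    - {"travel": [0, 0.2, 0], "dr": [0, 0, 0], "hand": 5}
    - {"travel": [0, 0.1, 0], "dr": [0, 0, 0], "hand": 5}
    - {"travel": [0, 0, 0], "dr": [0, 0, 0], "hand": 5}

```text
clock: 17.3
ee_pos: [0.4164, -0.0917, 0.0799]
ee_rot: [[0.08, 0.997, 0.001], [0.997, -0.08, -0.0], [-0.0, 0.001, -1.0]]
ft_force: [-0.6, -0.3, -1.4]
width: 0.0186
finger_force: 78.4
```

Emit:
step_arm:
  deltas:
    - {"travel": [0, 0.1, 0], "dr": [0, 0, 0], "hand": 5}
    - {"travel": [0, 0.2, 0], "dr": [0, 0, 0], "hand": 5}
    - {"travel": [0, 0.15, 0], "dr": [0, 0, 0], "hand": 5}
    - {"travel": [0, 0.07, 0], "dr": [0, 0, 0], "hand": 5}
    - {"travel": [0, 0, 0], "dr": [0, 0, 0], "hand": 5}

```text
clock: 17.8
ee_pos: [0.4418, -0.0936, 0.0796]
ee_rot: [[0.08, 0.997, -0.0], [0.997, -0.08, -0.0], [-0.0, -0.0, -1.0]]
ft_force: [0.5, 0.4, -0.2]
width: 0.0183
finger_force: 78.4
```

```bash
python3 m5.py 6 .1
```

```text
clk 17.8 p [ 0.4418 -0.0936  0.0796] yaw -4.61 F [ 0.52  0.39 -0.24] M [0.    0.069 0.022] w 18.3 ff 78.4 q6 [-0.47  0.35  1.9  -0.    0.9  -0.39]
travel [ 0.006 -0.833 -0.107] dr [-0.     0.    -0.012] travel if turned first [ 0.007 -0.833 -0.107]
tcp in rack -0.0583 -0.0003
top 358
  y -0.13 44 x [-0.0701 -0.06   -0.0438] z [0.0401 0.097  0.1057] ymax -0.1106 ymin -0.1185 top x -0.0547 z 0.0994
  y -0.11 13 x [-0.07   -0.0659 -0.0572] z [0.0697 0.0951 0.1015] ymax -0.1063 ymin -0.11 top x -0.0625 z 0.0973
  y 0.05 15 x [-0.0545 -0.0368 -0.0337] z [0.0578 0.0632 0.1014] ymax 0.0696 ymin 0.0619 top x -0.0522 z 0.1004
  y 0.07 109 x [-0.0688 -0.0596 -0.0347] z [0.0444 0.0959 0.103 ] ymax 0.0898 ymin 0.0708 top x -0.059 z 0.099
  y 0.09 108 x [-0.0692 -0.0579 -0.0347] z [0.0499 0.0964 0.108 ] ymax 0.11 ymin 0.09 top x -0.0527 z 0.1015
  y 0.11 69 x [-0.0698 -0.0558 -0.0348] z [0.0447 0.0984 0.1072] ymax 0.1181 ymin 0.1103 top x -0.049 z 0.1029
scene 1068
  y -0.11 83 x [-0.0733 -0.0696 -0.036 ] z [0.0293 0.0692 0.1073] ymax -0.0902 ymin -0.11 top x -0.0519 z 0.0981
  y -0.09 52 x [-0.0
[... 510 characters left out ...]
99 ymin -0.01 top x -0.0565 z 0.0994
  y 0.01 78 x [-0.0743 -0.0708 -0.057 ] z [0.0534 0.0845 0.1011] ymax 0.0299 ymin 0.01 top x -0.0659 z 0.0966
  y 0.03 78 x [-0.0738 -0.0707 -0.0546] z [0.0519 0.0798 0.0991] ymax 0.05 ymin 0.0303 top x -0.065 z 0.0954
  y 0.05 76 x [-0.074  -0.0704 -0.055 ] z [0.0517 0.0822 0.0986] ymax 0.07 ymin 0.0505 top x -0.0652 z 0.0953
  y 0.07 80 x [-0.0738 -0.0707 -0.0563] z [0.048  0.0798 0.0992] ymax 0.0897 ymin 0.0702 top x -0.0655 z 0.0957
  y 0.09 97 x [-0.0732 -0.0698 -0.0413] z [0.0461 0.0861 0.1024] ymax 0.1099 ymin 0.09 top x -0.0596 z 0.0966
  y 0.11 319 x [-0.073  -0.0531 -0.0344] z [0.0299 0.0668 0.1035] ymax 0.1236 ymin 0.1101 top x -0.0504 z 0.0973
```

View pics/scene6.png

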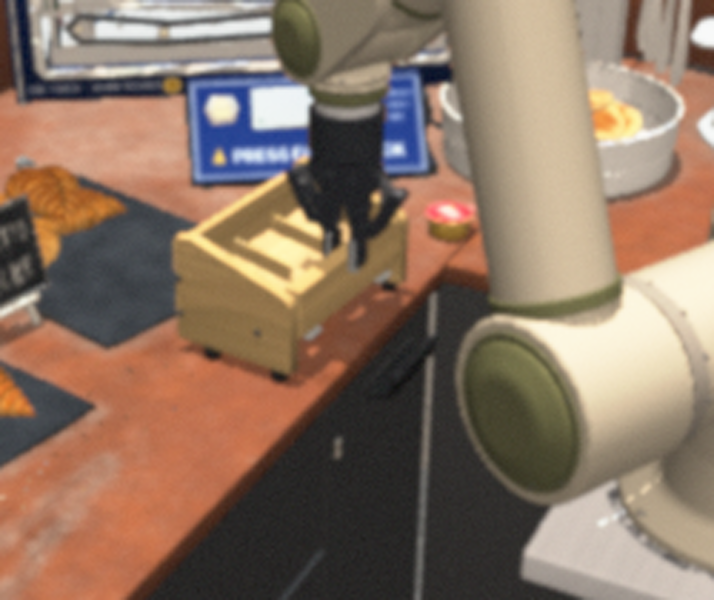

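The lip is between the cheeks and parallel to the tray, with its front face at −71 mm along the whole length. Now I lower it onto the brackets.

Emit:
step_arm:
  deltas:
    - {"travel": [0, 0, 0.03], "dr": [0, 0, 0], "hand": 5}
    - {"travel": [0, 0, 0.01], "dr": [0, 0, 0], "hand": 5}
    - {"travel": [0, 0, 0], "dr": [0, 0, 0], "hand": 5}
    - {"travel": [0, 0, 0], "dr": [0, 0, 0], "hand": 5}

```text
clock: 18.3
ee_pos: [0.4414, -0.0936, 0.0777]
ee_rot: [[0.081, 0.997, 0.0], [0.997, -0.081, 0.0], [0.0, 0.0, -1.0]]
ft_force: [-0.4, -0.3, -1.1]
width: 0.0185
finger_force: 78.4
```

Emit:
step_arm:
  deltas:
    - {"travel": [0, 0, 0.02], "dr": [0, 0, 0], "hand": 5}
    - {"travel": [0, 0, 0], "dr": [0, 0, 0], "hand": 5}
    - {"travel": [0, 0, 0], "dr": [0, 0, 0], "hand": 5}

```text
clock: 18.6
ee_pos: [0.4414, -0.0936, 0.0767]
ee_rot: [[0.081, 0.997, -0.0], [0.997, -0.081, -0.0], [-0.0, -0.0, -1.0]]
ft_force: [-0.1, 0.9, -0.9]
width: 0.0184
finger_force: 78.4
```

Emit:
step_arm:
  deltas:
    - {"travel": [0, 0, 0.01], "dr": [0, 0, 0], "hand": 5}
    - {"travel": [0, 0, 0.01], "dr": [0, 0, 0], "hand": 5}
    - {"travel": [0, 0, 0], "dr": [0, 0, 0], "hand": 5}

```text
clock: 18.9
ee_pos: [0.4415, -0.0936, 0.0758]
ee_rot: [[0.081, 0.997, 0.0], [0.997, -0.081, -0.0], [-0.0, 0.0, -1.0]]
ft_force: [-1.2, -0.6, 1.4]
width: 0.0182
finger_force: 78.8
```

```bash
python3 -c "
from h import *
go((.4414,-.0936),.0757,-4.55)"
```

```text
clk 18.9 p [ 0.4415 -0.0936  0.0758] yaw -4.62 F [-1.21 -0.56  1.44] M [0.079 0.081 0.014] w 18.2 ff 78.8 q6 [-0.47  0.36  1.9  -0.    0.89 -0.39]
travel [ 0.    -0.001  0.002] dr [ 0.001  0.001 -0.015] travel if turned first [ 0.    -0.001  0.002]
```

Contact with the brackets: Fz rose from about −1.3 to +1.4. Now the forward creep.

Emit:
step_arm:
  deltas:
    - {"travel": [0, 0.03, 0], "dr": [0, 0, 0], "hand": 5}
    - {"travel": [0, 0.03, 0], "dr": [0, 0, 0], "hand": 5}
    - {"travel": [0, 0.03, 0], "dr": [0, 0, 0], "hand": 5}
    - {"travel": [0, 0, 0], "dr": [0, 0, 0], "hand": 5}
    - {"travel": [0, 0, 0], "dr": [0, 0, 0], "hand": 5}

```text
clock: 19.4
ee_pos: [0.4462, -0.094, 0.0758]
ee_rot: [[0.081, 0.997, 0.001], [0.997, -0.081, -0.0], [-0.0, 0.001, -1.0]]
ft_force: [-0.6, 0.8, 1.5]
width: 0.0186
finger_force: 79.0
```

Emit:
step_arm:
  deltas:
    - {"travel": [0, 0.01, 0], "dr": [0, 0, 0], "hand": 5}
    - {"travel": [0, 0.01, 0], "dr": [0, 0, 0], "hand": 5}
    - {"travel": [0, 0.01, 0], "dr": [0, 0, 0], "hand": 5}
    - {"travel": [0, 0, 0], "dr": [0, 0, 0], "hand": 5}

```text
clock: 19.8
ee_pos: [0.4472, -0.0941, 0.0758]
ee_rot: [[0.081, 0.997, -0.0], [0.997, -0.081, 0.0], [-0.0, -0.0, -1.0]]
ft_force: [-2.4, -0.5, 4.0]
width: 0.0182
finger_force: 79.4
```

```bash
python3 -c "
from h import *
go((.4505,-.0937),.0757,-4.55)"
```

```text
clk 19.8 p [ 0.4472 -0.0941  0.0758] yaw -4.62 F [-2.45 -0.48  3.96] M [0.13  0.545 0.021] w 18.2 ff 79.4 q6 [-0.46  0.37  1.88 -0.    0.89 -0.38]
travel [0.013 0.064 0.002] dr [-0.006  0.    -0.014] travel if turned first [0.013 0.064 0.002]
```

Emit:
step_arm:
  deltas:
    - {"travel": [0, 0.01, 0], "dr": [0, 0, 0], "hand": 5}
    - {"travel": [0, 0, 0], "dr": [0, 0, 0], "hand": 5}
    - {"travel": [0, 0, 0], "dr": [0, 0, 0], "hand": 5}

```text
clock: 20.1
ee_pos: [0.4477, -0.0941, 0.0758]
ee_rot: [[0.081, 0.997, -0.001], [0.997, -0.081, 0.0], [-0.0, -0.001, -1.0]]
ft_force: [-2.7, 0.3, 5.0]
width: 0.0184
finger_force: 79.4
```

```bash
python3 m5.py 7 .096; python3 - <<'E'
from h import *
# rail front edge / gap from the first and latest top view
a=np.radians(-4.55); X=np.array([np.cos(a),np.sin(a)]); Y=np.array([-np.sin(a),np.cos(a)]); O=np.array([.5,-.0979])
for k in (0,7):
    W=np.load(f"top{k}.npz")["W"]; D=W[...,:2]-O; rx=D@X; ry=D@Y; Z=W[...,2]
    for u in range(346,430,12):
        q=(abs(ry-np.nanmedian(ry[225:235,u]))<.0015)&(rx>-.08)&(rx<-.025)
        o=np.argsort(rx[q]); print(k,u,np.c_[rx[q][o],Z[q][o]].round(3)[::2].tolist()[:14])
E
```

```text
clk 20.1 p [ 0.4477 -0.0941  0.0758] yaw -4.62 F [-2.69  0.29  5.  ] M [0.049 0.533 0.033] w 18.4 ff 79.4 q6 [-0.46  0.37  1.88 -0.    0.89 -0.38]
travel [ 0.007 -0.952 -0.183] dr [-0.006  0.    -0.014] travel if turned first [ 0.008 -0.952 -0.184]
tcp in rack -0.0524 -0.0004
top 390
  y -0.13 54 x [-0.0697 -0.0561 -0.033 ] z [0.0441 0.1003 0.1071] ymax -0.1102 ymin -0.1181 top x -0.0503 z 0.1013
  y -0.11 32 x [-0.07   -0.0641 -0.0463] z [0.0632 0.097  0.1058] ymax -0.1038 ymin -0.1099 top x -0.058 z 0.1001
  y 0.05 16 x [-0.0482 -0.0321 -0.028 ] z [0.0591 0.0638 0.0976] ymax 0.0698 ymin 0.0619 top x -0.0461 z 0.0957
  y 0.07 106 x [-0.0628 -0.0531 -0.0292] z [0.0454 0.0932 0.0998] ymax 0.0892 ymin 0.0711 top x -0.0533 z 0.0961
  y 0.09 110 x [-0.0694 -0.0526 -0.0288] z [0.0508 0.092  0.1054] ymax 0.1098 ymin 0.0901 top x -0.0501 z 0.0993
  y 0.11 72 x [-0.0697 -0.0549 -0.031 ] z [0.049  0.0976 0.1073] ymax 0.1185 ymin 0.1101 top x -0.0486 z 0.1019
scene 1140
  y -0.13 10 x [-0.0692 -0.0618 -0.0295] z [0.0467 0.0945 0.1069] ymax -0.1102 ymin -0.1166 top x -0.0494 z 0.1004
  y -0.11 
[... 4085 characters left out ...]
0.066, 0.363], [-0.065, 0.366], [-0.063, 0.367], [-0.061, 0.367], [-0.058, 0.37], [-0.056, 0.369], [-0.053, 0.372], [-0.05, 0.369], [-0.049, 0.374], [-0.046, 0.371], [-0.045, 0.373], [-0.043, 0.374], [-0.041, 0.373]]
7 406 [[-0.079, 0.365], [-0.077, 0.366], [-0.074, 0.369], [-0.071, 0.368], [-0.07, 0.371], [-0.068, 0.369], [-0.066, 0.37], [-0.064, 0.371], [-0.061, 0.373], [-0.059, 0.372], [-0.055, 0.374], [-0.051, 0.375], [-0.049, 0.375], [-0.045, 0.374]]
7 418 [[-0.079, 0.376], [-0.076, 0.374], [-0.074, 0.372], [-0.07, 0.373], [-0.068, 0.374], [-0.067, 0.374], [-0.064, 0.373], [-0.062, 0.374], [-0.06, 0.373], [-0.058, 0.373], [-0.054, 0.374], [-0.052, 0.372], [-0.049, 0.37], [-0.047, 0.37]]
```

By the top view the lip is still about 3 mm short of the tray. The present force is bracket friction from bearing down about 6 N. I'll ease that off slightly and keep creeping.

Emit:
step_arm:
  deltas:
    - {"travel": [0, 0, -0.008], "dr": [0, 0, 0], "hand": 5}
    - {"travel": [0, 0.01, 0], "dr": [0, 0, 0], "hand": 5}
    - {"travel": [0, 0.01, 0], "dr": [0, 0, 0], "hand": 5}
    - {"travel": [0, 0.01, 0], "dr": [0, 0, 0], "hand": 5}
    - {"travel": [0, 0, 0], "dr": [0, 0, 0], "hand": 5}

```text
clock: 20.7
ee_pos: [0.4495, -0.0943, 0.0761]
ee_rot: [[0.081, 0.997, 0.0], [0.997, -0.081, 0.0], [0.0, 0.0, -1.0]]
ft_force: [0.6, -1.3, -0.4]
width: 0.0183
finger_force: 78.6
```

```bash
python3 -c "
from h import *
go((.4505,-.0942),.0757,-4.55)"
```

```text
clk 20.7 p [ 0.4495 -0.0943  0.0761] yaw -4.62 F [ 0.56 -1.34 -0.41] M [-0.02   0.08  -0.023] w 18.3 ff 78.6 q6 [-0.46  0.37  1.88  0.    0.89 -0.38]
travel [0.003 0.021 0.007] dr [ 0.    -0.    -0.015] travel if turned first [0.003 0.021 0.007]
```

Emit:
step_arm:
  deltas:
    - {"travel": [0, 0.01, 0], "dr": [0, 0, 0], "hand": 5}
    - {"travel": [0, 0.005, 0], "dr": [0, 0, 0], "hand": 5}
    - {"travel": [0, 0, 0], "dr": [0, 0, 0], "hand": 5}

```text
clock: 21.0
ee_pos: [0.4502, -0.0943, 0.0761]
ee_rot: [[0.081, 0.997, 0.0], [0.997, -0.081, -0.0], [-0.0, 0.0, -1.0]]
ft_force: [0.1, -0.3, -0.9]
width: 0.0182
finger_force: 78.6
```

```bash
python3 -c "
from h import *
go((.4505,-.0942),.0757,-4.55)"
```

```text
clk 21.0 p [ 0.4502 -0.0943  0.0761] yaw -4.63 F [ 0.11 -0.27 -0.87] M [-0.002  0.012  0.005] w 18.2 ff 78.6 q6 [-0.46  0.37  1.88  0.    0.9  -0.38]
travel [0.003 0.006 0.008] dr [ 0.     0.    -0.015] travel if turned first [0.003 0.006 0.008]
```

Emit:
step_arm:
  deltas:
    - {"travel": [0, 0.005, 0], "dr": [0, 0, 0], "hand": 5}
    - {"travel": [0, 0.005, 0], "dr": [0, 0, 0], "hand": 5}
    - {"travel": [0, 0, 0], "dr": [0, 0, 0], "hand": 5}

```text
clock: 21.3
ee_pos: [0.4507, -0.0943, 0.0761]
ee_rot: [[0.081, 0.997, 0.0], [0.997, -0.081, -0.0], [-0.0, 0.0, -1.0]]
ft_force: [-0.4, 0.4, -1.0]
width: 0.0181
finger_force: 78.6
```

```bash
python3 -c "
from h import *
go((.4505,-.0942),.0757,-4.55)"
```

```text
clk 21.3 p [ 0.4507 -0.0943  0.0761] yaw -4.62 F [-0.38  0.42 -0.99] M [-0.007 -0.026  0.023] w 18.1 ff 78.6 q6 [-0.46  0.37  1.87 -0.    0.9  -0.38]
travel [ 0.002 -0.003  0.009] dr [ 0.     0.    -0.014] travel if turned first [ 0.002 -0.003  0.009]
```

Emit:
step_arm:
  deltas:
    - {"travel": [0, 0.005, 0.004], "dr": [0, 0, 0], "hand": 5}
    - {"travel": [0, 0.005, 0], "dr": [0, 0, 0], "hand": 5}
    - {"travel": [0, 0, 0], "dr": [0, 0, 0], "hand": 5}

```text
clock: 21.6
ee_pos: [0.4508, -0.0943, 0.0759]
ee_rot: [[0.081, 0.997, -0.001], [0.997, -0.081, 0.0], [0.0, -0.001, -1.0]]
ft_force: [-4.4, 0.1, 2.6]
width: 0.018
finger_force: 78.8
```

Emit:
step_arm:
  deltas:
    - {"travel": [0, 0.005, 0], "dr": [0, 0, 0], "hand": 5}
    - {"travel": [0, 0.005, 0], "dr": [0, 0, 0], "hand": 5}
    - {"travel": [0, 0, 0], "dr": [0, 0, 0], "hand": 5}

```text
clock: 21.9
ee_pos: [0.4508, -0.0943, 0.0759]
ee_rot: [[0.08, 0.997, -0.002], [0.997, -0.08, 0.0], [0.0, -0.002, -1.0]]
ft_force: [-7.0, -0.0, 4.3]
width: 0.0184
finger_force: 79.3
```

```bash
python3 -c "
from h import *
go((.4505,-.0942),.0757,-4.55)"
```

```text
clk 21.9 p [ 0.4508 -0.0943  0.0759] yaw -4.61 F [-6.99 -0.01  4.31] M [-0.121  1.346 -0.029] w 18.4 ff 79.3 q6 [-0.46  0.37  1.87 -0.    0.9  -0.38]
travel [ 0.002 -0.006  0.004] dr [-0.026 -0.002 -0.012] travel if turned first [ 0.002 -0.006  0.004]
```

It has contacted the tray: Fx is −7, the vertical moment is about 0 so the contact is even along the length, and forward motion has stopped. I'll ease the bearing-down slightly, trim the 0.1° tilt, and bring the push up to about 12–13 N.

Emit:
step_arm:
  deltas:
    - {"travel": [0, 0.005, -0.004], "dr": [-0.03, 0, 0], "hand": 5}
    - {"travel": [0, 0.005, 0], "dr": [0, 0, 0], "hand": 5}
    - {"travel": [0, 0, 0], "dr": [0, 0, 0], "hand": 5}
    - {"travel": [0, 0, 0], "dr": [0, 0, 0], "hand": 5}

```text
clock: 22.3
ee_pos: [0.4508, -0.0943, 0.0759]
ee_rot: [[0.08, 0.997, -0.001], [0.997, -0.08, 0.0], [0.0, -0.001, -1.0]]
ft_force: [-8.7, -2.4, 4.6]
width: 0.0184
finger_force: 79.3
```

```bash
python3 -c "
from h import *
go((.4505,-.0942),.0757,-4.55)"
```

```text
clk 22.3 p [ 0.4508 -0.0943  0.0759] yaw -4.6 F [-8.66 -2.35  4.64] M [-0.258  1.626 -0.031] w 18.4 ff 79.3 q6 [-0.46  0.37  1.87 -0.    0.9  -0.38]
travel [ 0.002 -0.007  0.004] dr [-0.011 -0.003 -0.01 ] travel if turned first [ 0.002 -0.007  0.004]
```

Emit:
step_arm:
  deltas:
    - {"travel": [0, 0.005, -0.006], "dr": [0, 0, 0], "hand": 5}
    - {"travel": [0, 0.005, 0], "dr": [0, 0, 0], "hand": 5}
    - {"travel": [0, 0, 0], "dr": [0, 0, 0], "hand": 5}
    - {"travel": [0, 0, 0], "dr": [0, 0, 0], "hand": 5}

```text
clock: 22.7
ee_pos: [0.4509, -0.0943, 0.0759]
ee_rot: [[0.08, 0.997, -0.002], [0.997, -0.08, 0.001], [0.0, -0.002, -1.0]]
ft_force: [-10.6, -2.3, 3.0]
width: 0.0185
finger_force: 79.2
```

```bash
python3 -c "
from h import *
go((.4505,-.0942),.0757,-4.55)"
```

```text
clk 22.7 p [ 0.4509 -0.0943  0.0759] yaw -4.6 F [-10.6   -2.33   3.04] M [-0.343  1.953 -0.061] w 18.5 ff 79.2 q6 [-0.46  0.37  1.87 -0.    0.9  -0.38]
travel [ 0.002 -0.007  0.005] dr [-0.026 -0.005 -0.01 ] travel if turned first [ 0.002 -0.007  0.005]
```

Emit:
step_arm:
  deltas:
    - {"travel": [-0.006, 0.005, 0], "dr": [-0.02, 0, 0], "hand": 5}
    - {"travel": [0, 0.003, 0], "dr": [0, 0, 0], "hand": 5}
    - {"travel": [0, 0, 0], "dr": [0, 0, 0], "hand": 5}
    - {"travel": [0, 0, 0], "dr": [0, 0, 0], "hand": 5}
    - {"travel": [0, 0, 0], "dr": [0, 0, 0], "hand": 5}

```text
clock: 23.2
ee_pos: [0.4509, -0.0943, 0.0759]
ee_rot: [[0.08, 0.997, -0.001], [0.997, -0.08, 0.001], [0.001, -0.002, -1.0]]
ft_force: [-11.9, -0.4, 5.5]
width: 0.0182
finger_force: 79.5
```

```bash
python3 -c "
from h import *
go((.4505,-.0942),.0757,-4.55)"; python3 m5.py 8 .096 | head -12
```

```text
clk 23.2 p [ 0.4509 -0.0943  0.0759] yaw -4.59 F [-11.94  -0.35   5.52] M [-0.076  2.252 -0.08 ] w 18.2 ff 79.5 q6 [-0.46  0.37  1.87  0.    0.9  -0.38]
travel [ 0.002 -0.008  0.004] dr [-0.018 -0.012 -0.008] travel if turned first [ 0.002 -0.008  0.004]
clk 23.2 p [ 0.4509 -0.0943  0.0759] yaw -4.59 F [-11.94  -0.35   5.52] M [-0.076  2.252 -0.08 ] w 18.2 ff 79.5 q6 [-0.46  0.37  1.87  0.    0.9  -0.38]
travel [ 0.006 -1.015 -0.18 ] dr [-0.018 -0.012 -0.008] travel if turned first [ 0.006 -1.015 -0.182]
tcp in rack -0.0493 -0.0003
top 404
  y -0.13 55 x [-0.0702 -0.0554 -0.0341] z [0.045  0.0988 0.1069] ymax -0.11 ymin -0.1188 top x -0.0503 z 0.1014
  y -0.11 37 x [-0.0701 -0.0627 -0.0464] z [0.0524 0.0955 0.105 ] ymax -0.1033 ymin -0.1098 top x -0.0569 z 0.0993
  y 0.05 14 x [-0.0461 -0.0303 -0.0255] z [0.0592 0.0632 0.0979] ymax 0.07 ymin 0.0624 top x -0.0435 z 0.0959
  y 0.07 113 x [-0.0598 -0.0503 -0.0247] z [0.0486 0.0921 0.0986] ymax 0.09 ymin 0.0702 top x -0.0499 z 0.0952
  y 0.09 111 x [-0.0695 -0.0507 -0.0265] z [0.0499 0.0933 0.1049] ymax 0.1099 ymin 0.0903 top x -0.0493 z 0.099
  y 0.11 74 x [-0.0696 -0.0538 -0.0284] z [0.0449 0.0979 0.1076] ymax 0.1184 ymin 0.1102 top x -0.0481 z 0.1022
scene 1161
  y -0.13 12 x [-0.0692 -0.0639 -0.0358] z [0.0538 0.096  0.1054] ymax -0.1101 ymin -0.1165 top x -0.0581 z 0.0976
```

View pics/scene8.png

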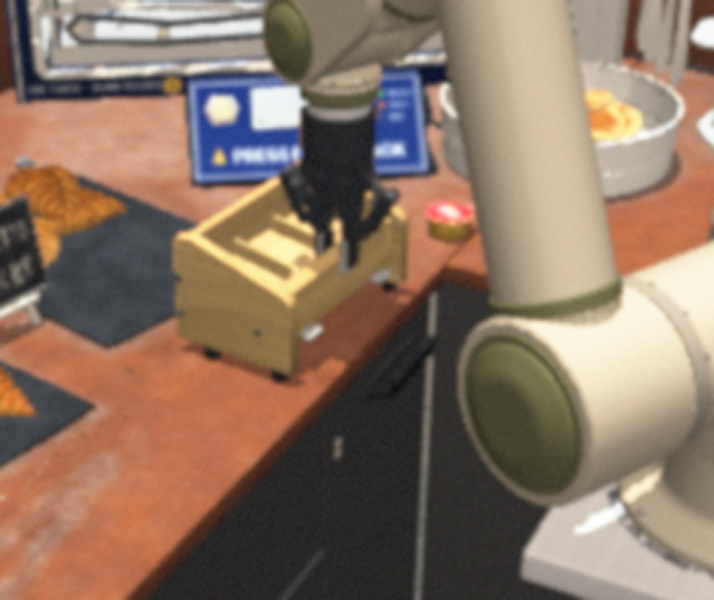

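The lip is seated: its centre is at −50 mm, its top is at about 96 mm, and it lies between the cheeks. I'll trim once more, bearing down a little less and pushing a little more, then let it settle.

Emit:
step_arm:
  deltas:
    - {"travel": [0, 0.004, -0.005], "dr": [0, 0, 0], "hand": 5}
    - {"travel": [0, 0.003, 0], "dr": [0, 0, 0], "hand": 5}
    - {"travel": [0, 0, 0], "dr": [0, 0, 0], "hand": 5}
    - {"travel": [0, 0, 0], "dr": [0, 0, 0], "hand": 5}

```text
clock: 23.7
ee_pos: [0.4509, -0.0943, 0.076]
ee_rot: [[0.08, 0.997, -0.002], [0.997, -0.08, 0.001], [0.001, -0.002, -1.0]]
ft_force: [-12.8, -0.8, 3.8]
width: 0.0185
finger_force: 79.3
```

Emit:
step_arm:
  deltas:
    - {"travel": [0, 0, 0], "dr": [0, 0, 0], "hand": 5}

```text
clock: 23.8
ee_pos: [0.4509, -0.0943, 0.0759]
ee_rot: [[0.08, 0.997, -0.002], [0.997, -0.08, 0.001], [0.001, -0.002, -1.0]]
ft_force: [-13.3, -0.1, 4.5]
width: 0.0184
finger_force: 79.3
```

Emit:
step_arm:
  deltas:
    - {"travel": [0, 0, 0], "dr": [0, 0, 0], "hand": 5}
    - {"travel": [0, 0, 0], "dr": [0, 0, 0], "hand": 5}

```text
clock: 24.0
ee_pos: [0.4509, -0.0943, 0.076]
ee_rot: [[0.08, 0.997, -0.002], [0.997, -0.08, 0.001], [0.001, -0.002, -1.0]]
ft_force: [-13.3, -0.3, 4.8]
width: 0.0184
finger_force: 79.3
```

```bash
python3 -c "
from h import *
go((.4505,-.0942),.0757,-4.55)"
```

```text
clk 24.0 p [ 0.4509 -0.0943  0.076 ] yaw -4.59 F [-13.25  -0.33   4.76] M [-0.199  2.362 -0.067] w 18.4 ff 79.3 q6 [-0.46  0.37  1.87  0.    0.9  -0.38]
travel [ 0.001 -0.008  0.005] dr [-0.028 -0.013 -0.008] travel if turned first [ 0.001 -0.008  0.005]
```

The push is steady at about 13 N, of which roughly 11–13 N reaches the tray. The vertical moment is negligible, so the lip is flush. Handing in.

```bash
python3 -c "
from plant import *
print(finish_job())"
```

```text
the job is handed in; nothing more can be done
None
```

The lip is standing on both brackets, flush against the tray edge and still gripped, with about 13 N at the wrist; I handed the job in at 24 s. On the first carry it caught the left cheek and swivelled in the grip, so I set it down and regripped it. I didn't move the cups or the screwdriver.

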